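# Make up two fastener kits in trays

### The arm

A 6-joint arm with a two-finger parallel gripper is mounted at the origin on a cart in front of the work surface, level with it; the furniture and walls round the work are solid. World frame = base frame: x ahead of the robot, y to its left, z up, the work surface at z = 0. Lengths are in m, angles in degrees, forces in N, time in s.
With the tool pointing down it reaches from about 0.35 to 0.875 m from the base axis. Payload 4.2 kg.
Tool frame: the origin (TCP) lies midway between the tips of the shut fingers; the grasp point (between the pads) lies 19 mm behind it (r.pinch_z is the distance from the TCP to the grasp point, in m); z points along the fingers, y is the line along which they close (so a half turn about z gives the same grasp; the last joint's range is limited). The gripper opens to 87 mm and grips with 3 to 60 N. Pads are 19 mm wide; open, the fingers measure 117 mm over their backs; the gripper's body (75 mm by 190 mm) begins 51 mm behind the grasp point.
Start: joints at [85.692, 22.042, 0.453, 0, -68.411, -14.817], TCP at [0.205, 0.59, 0.223] pointing down, gripper open.
Joint ranges: [-179.83, 179.83], [-69.29, 118.12], [-61.27, 80.66], [-181.25, 117.63], [-171.15, -9.14], [-177.46, 177.46]. Speed limits (degrees/s): [159.86, 159.86, 180, 180, 180, 180].

### API

Orientations are given as a 3x3 rotation matrix whose columns are the frame's x, y, z axes.
In Python, from station import r, imaging, models gives the robot as it stands. The module is installed in compiled form; this text tells all that it offers.
- The arm moves only by the tool apply_moves, never from a script. Its argument "moves" is a list of rows, each a list of 2 entries, a list of its own where there are three numbers: the shift along the tool's x, y, z in m, then the turn about the tool's z in degrees. A call has 1 to 5 rows; each row shifts and turns the commanded pose from where the row before left it, along the tool's axes as they then stand; what a row does not reach is not made up. A row lasts 1/12 s, in which the tool goes at most 41.7 mm and 7.16 degrees, less where a joint would pass 70% of its speed; a pose out of reach is approached as far as the arm can. A call is refused whole if a number of a shift passes 0.0417 or a number of a turn 7.16, either way. A call with a gripper value outside its range is refused whole. "hand" is the finger opening in m, from 0 to 0.087, set as the call begins (left out, the last holds). The fingers move at their own pace and stop on an object; the grip force is fixed at half the most. Time passes only in rows, so rows that do not move let the fingers close. It gives the time, the measured TCP pose, the force, the opening and the grip force at its end, in the units of the state.
- r.sense(): the state, without advancing time (a new reading comes with each control period).
- imaging.capture(name): name is "scene" or "top"; returns a dict with "frame" (420x560x3 uint8, blue, green, red), "intrinsics" (3x3 intrinsics, pixels), "eye" and "orientation" of the camera in the world. Camera axes: x right, y down, z forward; pixel columns grow to the right and rows downward; lengths in m; the calibration is good to about 2 mm. A picture is of the moment at which its call begins. There is no depth.
- r.finish_job(): hands the job in; it is judged then, once.
Trained networks look in a picture, given as the dict that the camera call returned (one of the last four; its "shot" number tells which), for a name from the list of things; names that differ only in an ending like _2 or _b are one class to them, and where a whole thing is asked for, a point or a joint stands for the part that bears it (a point fixed in the world has none). Each returns a list of dicts, best first, with "confidence" (0 to 1); they miss things now and then, are a little off and sometimes report something else, mostly with a low value. They report only what shows in the picture. A call takes as long as a camera call. They do not tell look-alikes from the thing itself.
- models.cut_out(picture, target): "region" (420x560 bool, what is visible of it) and "extent" ([left, top, width, height] as shares, 0 to 1, of the picture: columns of its width, rows of its height, round what is visible of it).
- models.place_of(picture, target): "at" ([column, row] as shares, 0 to 1, of the picture: columns of its width, rows of its height: a listed point, or the origin of a listed thing).
The state is a dict: "time_s": time; "joints": joint angles; "joint_velocities": joint speeds; "effort": joint torques, N m; "tcp_pos": TCP position; "ee_rot": TCP orientation; "wrist_force": force on the tool from outside, world axes, zero at the start; "moment": the same for the moment, N m; "gripper_width": opening from 0.0 (shut) to 1.0 (fully open); "gripper_force": force on a finger pad.
Only numpy, scipy, OpenCV 4.12 (cv2) and the standard library are available. Lean on these libraries where they do the work, as an engineer would, in place of code of your own. Each camera call takes 0.05 s, during which the arm holds its last target. There are 200 camera calls.

### The job

Make up the kits for two jobs as neat stacks. In the green tray lay the black-and-orange screw carton flat on the tray floor, with the blue-carded fastener pack centred on top of it; in the yellow tray lay the blue hook carton flat on the tray floor, then the purple-carded pack centred on it, then the small red carton standing upright, centred on top. Turn each carton lengthwise with its tray and each pack lengthwise with the carton under it, and do not disturb the yellow-carded pack.

Things in the scene. Friction and masses are not known exactly. Their poses are not given: they have to be found in the camera images.
- green_tray: flat green-painted sheet-metal tray, fixed to the bench; in mm: outside 90 (local x) x 146 (local y), inside 84 x 140, floor 3 above the bench, rim 10 above the bench; a small flat tab sticks out 11 at each short end. Origin: centre of its underside at bench level, z up. Target of the screw carton.
- yellow_tray: flat yellow-painted sheet-metal tray, fixed to the bench; in mm: outside 90 (local x) x 146 (local y), inside 84 x 140, floor 3 above the bench, rim 10 above the bench; a small flat tab sticks out 11 at each short end. Origin: centre of its underside at bench level, z up. Target of the hook carton.
- screw_carton: closed black and orange carton of screws lying flat on the bench, in mm 67 (local x) x 121 (local y) x 35 high, 0.3 to 0.65 kg. Origin: centre of its underside, z up. Goes in the green tray.
- hook_carton: closed blue carton of screw hooks lying flat on the bench, in mm 60 (local x) x 119 (local y) x 29 high, about 0.2 kg. Origin: centre of its underside, z up. At the start the blue-carded pack lies on it. Goes in the yellow tray. (Other cartons like it, at the back of the bench, are not part of the job.)
- blue_pack: rigid clear box of fasteners, blue card; in mm 60 (local x, grip across it) x 74 (y) x 26 high, foot flange 64 x 78 x 2. The plastic is nearly invisible: one sees a 37 x 73 card on top along the +x edge (its middle 10 to the +x side of the box's), metal parts beside it, an upright card strip on the -x side. Origin: centre of underside, z up. Starts on the hook carton; goes on the screw carton.
- purple_pack: rigid clear box of fasteners, purple card; in mm 60 (local x, grip across it) x 74 (y) x 26 high, foot flange 64 x 78 x 2. The plastic is nearly invisible: one sees a 37 x 73 card on top along the +x edge (its middle 10 to the +x side of the box's), metal parts beside it, an upright card strip on the -x side. Origin: centre of underside, z up. Goes on the hook carton.
- red_carton: small closed red carton standing upright on the bench, in mm 46 (local x) x 53 (local y) x 56 high, 0.08 kg. Origin: centre of its underside, z up. Goes on the purple pack.
- yellow_pack: rigid clear box of fasteners, yellow card; in mm 60 (local x, grip across it) x 74 (y) x 26 high, foot flange 64 x 78 x 2. The plastic is nearly invisible: one sees a 37 x 73 card on top along the +x edge (its middle 10 to the +x side of the box's), metal parts beside it, an upright card strip on the -x side. Origin: centre of underside, z up. Loose; must stay where it is.
There are look-alikes about, which are no part of the job. What is shaped like the red_carton but turquoise is not meant.

How it is judged:
By the outcome, as a careful person would: the job done as asked, in the order asked, and still so for the second after the job is handed in, with the robot touching nothing.
It also fails if it takes over 125 s, if anything falls off the work surface, if the arm or the gripper's body presses on something with over 40 N, if the wrist force passes 120 N, or if a joint passes its speed limit or range.

## Working session

There is one attempt and no reset: what is moved stays moved. The work goes in short steps, Python scripts to look and compute and a tool call to move; the robot and the scene stay as the last step left them, time stands still between calls to the robot, and variables do not carry over. Pictures are saved under pics/ and viewed, at most 14 in all, crops included, and the job is handed in when it is done.

Besides the shell and the picture viewer there is one more tool, called after ">>>" as a command line: name --argument value ..., lists and objects as JSON in quotes. apply_moves: Moves the arm, as the interface text tells. Its arguments: {"type":"object","properties":{"moves":{"type":"array"},"hand":{"type":"number"}},"required":["moves"]}

```bash
mkdir -p pics; python3 - <<'E'
from station import r, imaging, models
import cv2,numpy as np
s=r.sense();print(s['tcp_pos'],s['ee_rot'],r.pinch_z,s['gripper_width'],s['time_s'])
for n in("scene","top"):
    p=imaging.capture(n);cv2.imwrite(f"pics/{n}0.png",p["frame"]);print(n,p["intrinsics"],p["eye"],p["orientation"])
    for t in["green_tray","yellow_tray","screw_carton","hook_carton","blue_pack","purple_pack","red_carton","yellow_pack"]:
        o=models.cut_out(p,t);q=models.place_of(p,t)
        print(t,[(round(a["confidence"],2),(np.array(a["extent"])*[560,420,560,420]).astype(int).tolist()) for a in o][:4],[(round(a["confidence"],2),(np.array(a["at"])*[560,420]).round(1).tolist()) for a in q][:4])
E
```

```text
[0.2045367  0.58994322 0.22146506] [[ 9.44751289e-01 -3.27787428e-01 -6.34958527e-04]
 [-3.27788034e-01 -9.44749049e-01 -2.05885910e-03]
 [ 7.49916634e-05  2.15324159e-03 -9.99997679e-01]] 0.0187 1.0002711840725422 0.0
scene [[509.8019314    0.         280.96869917]
 [  0.         509.8019314  211.45634201]
 [  0.           0.           1.        ]] [-0.37015747 -0.73986704  0.93191191] [[ 0.74545865 -0.37579301  0.55051886]
 [-0.66653227 -0.42660205  0.61134722]
 [ 0.00511247 -0.82267266 -0.56849236]]
green_tray [(0.81, [355, 270, 63, 42])] [(0.93, [384.5, 290.9])]
yellow_tray [(0.74, [286, 225, 40, 31]), (0.69, [244, 207, 48, 34])] [(0.64, [269.6, 224.3]), (0.61, [306.8, 240.8])]
screw_carton [(0.84, [311, 251, 52, 31])] [(0.9, [334.7, 271.1]), (0.33, [271.6, 192.2])]
hook_carton [(0.95, [289, 226, 37, 29])] [(0.6, [306.7, 242.9])]
blue_pack [(0.73, [227, 174, 17, 11]), (0.58, [292, 221, 23, 23])] [(0.57, [304.0, 238.8]), (0.18, [385.8, 289.1])]
purple_pack [(0.79, [260, 182, 22, 14]), (0.2, [245, 206, 48, 34])] [(0.78, [271.0, 194.7])]
red_carton [(0.97, [218, 188, 24, 27]), (0.74
[... 355 characters left out ...]
  0.0059169  -0.0119222 ]
 [ 0.01144032 -0.07569809 -0.99706515]]
green_tray [(0.91, [410, 175, 40, 59]), (0.27, [368, 195, 28, 43])] [(0.56, [427.2, 204.4])]
yellow_tray [(0.64, [264, 190, 33, 60])] [(0.9, [281.9, 219.6])]
screw_carton [(0.8, [368, 196, 26, 44])] [(0.58, [380.0, 216.9])]
hook_carton [(0.59, [319, 194, 21, 42]), (0.57, [222, 222, 17, 22]), (0.49, [322, 203, 20, 25])] [(0.69, [330.5, 213.5]), (0.38, [231.5, 229.8])]
blue_pack [(0.84, [326, 203, 18, 27])] [(0.88, [332.5, 214.3])]
purple_pack [] [(0.58, [232.2, 179.0])]
red_carton [(0.84, [221, 221, 19, 23]), (0.59, [132, 187, 26, 18])] [(0.85, [231.1, 231.8]), (0.71, [149.8, 200.4])]
yellow_pack [(0.64, [178, 183, 30, 29])] []
```

```bash
python3 - <<'E'
import cv2
a=cv2.imread("pics/top0.png")[140:270,110:470];cv2.imwrite("pics/topc.png",cv2.resize(a,None,fx=2.2,fy=2.2,interpolation=cv2.INTER_CUBIC))
a=cv2.imread("pics/scene0.png")[140:330,190:430];cv2.imwrite("pics/scenec.png",cv2.resize(a,None,fx=3,fy=3,interpolation=cv2.INTER_CUBIC))
E
```

```text
(no output)
```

View pics/topc.png

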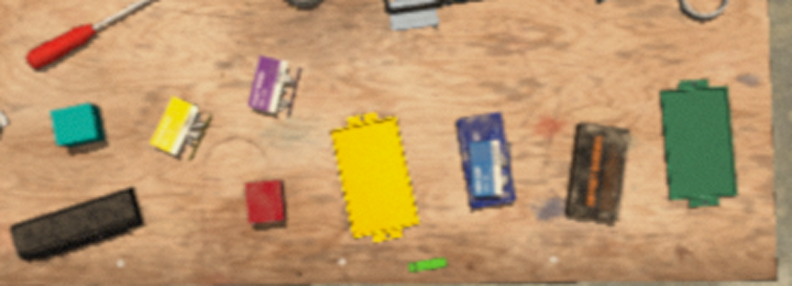

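View pics/scenec.png

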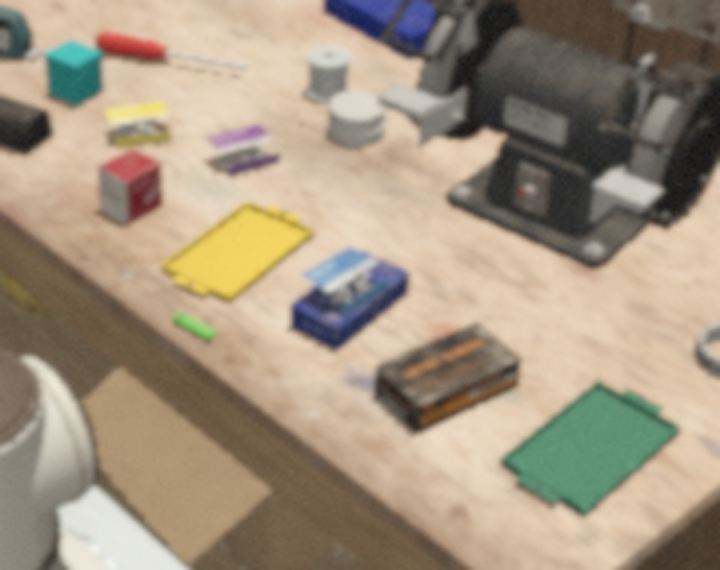

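The top crop shows, left to right in original-image pixels: the turquoise look-alike carton (145,197), the yellow pack (192,197), the purple pack (234,178), the red carton (231,232), the yellow tray (281,220), the blue hook carton with the blue pack on it (331,213), the screw carton (381,218) and the green tray (427,205). The red carton meant is the red box at top (231,232) / scene (230,201). The one at (145,197) is turquoise.

Next I fit box silhouettes to get poses.

```bash
cat > h.py <<'E'
from station import r, imaging, models
import cv2,numpy as np
from scipy.optimize import minimize
def shots():
    return {n:imaging.capture(n) for n in("scene","top")}
def proj(p,X):
    c=(np.atleast_2d(X)-p["eye"])@np.array(p["orientation"]); k=c@np.array(p["intrinsics"]).T
    return k[:,:2]/k[:,2:]
def unproj(p,uv,z):
    d=np.array(p["orientation"])@np.linalg.solve(p["intrinsics"],[uv[0],uv[1],1.]); e=np.array(p["eye"])
    return e+d*(z-e[2])/d[2]
def boxpts(pose,dx,dy,z0,z1,off=(0,0)):
    x,y,t=pose; c,s=np.cos(t),np.sin(t)
    L=np.array([[off[0]+a*dx/2,off[1]+b*dy/2] for a,b in((1,1),(1,-1),(-1,-1),(-1,1))])
    W=L@np.array([[c,s],[-s,c]])+[x,y]
    return np.vstack([np.c_[W,np.full(4,z)] for z in(z0,z1)])
S=4
def sil(p,parts,pose):
    m=np.zeros((420*S,560*S),np.uint8)
    for q in parts:
        uv=(proj(p,boxpts(pose,*q))+.5)*S-.5
        h=cv2.convexHull(uv.astype(np.float32))
        cv2.fillConvexPoly(m,np.round(h*16).astype(np.int32),255,shift=4)
    return m
HSV={"green":((60,70,40),(95,255,255)),"yellow":((21,140,120),(34,255,255)),"lblue":((98,60,125),(116,255,255)),
"blue":((98,80,30),(130,255,255)),"purple":((125,60,40),(160,255,255)),"red":((170,110,50),(180,255,255))}
def mask(p,col,seed,rad=40):
    f=cv2.resize(p["frame"],None,fx=S,fy=S,interpolation=cv2.INTER_LINEAR)
    hsv=cv2.cvtColor(f,cv2.COLOR_BGR2HSV)
    if col=="dark": m=((hsv[...,2]<105)|((hsv[...,1]>170)&(hsv[...,2]<235)&(hsv[...,0]<18))).astype(np.uint8)*255
    else:
        m=cv2.inRange(hsv,*map(np.array,HSV[col]))
        if col=="red": m|=cv2.inRange(hsv,np.array((0,140,50)),np.array((6,255,255)))
    w=np.zeros_like(m); cv2.circle(w,tuple(int(v*S) for v in seed),rad*S,255,-1); m&=w
    m=cv2.morphologyEx(m,cv2.MORPH_CLOSE,np.ones((7,7)))
    n,l,st,_=cv2.connectedComponentsWithStats(m)
    return (l==1+np.argmax(st[1:,4])).astype(np.uint8)*255
def fit(ps,parts,masks,x0):
    def cost(v):
        c=0
        for n,m in masks.items():
            a=sil(ps[n],parts,(v[0]/1000,v[1]/1000,v[2]/50))
            c+=1-np.count_nonzero(a&m)/np.count_nonzero(a|m)
        return c/len(masks)
    v0=np.array([x0[0]*1000,x0[1]*1000,x0[2]*50]);best=None
    for d in(-12,0,12):
        o=minimize(cost,v0+[0,0,d],method="Nelder-Mead",options=dict(initial_simplex=v0+[0,0,d]+np.array([[0,0,0],[8,0,0],[0,8,0],[0,0,8.]]),xatol=.05,fatol=1e-4))
        if best is None or o.fun<best.fun: best=o
    return best.x/[1000,1000,50],best.fun
def overlay(p,items,fn,win,f):
    im=cv2.resize(p["frame"],None,fx=S,fy=S,interpolation=cv2.INTER_CUBIC)
    for parts,pose in items:
        for q in parts:
            uv=np.round((proj(p,boxpts(pose,*q))+.5)*S).astype(int)
            cv2.polylines(im,[uv[:4],uv[4:]],True,(255,255,255),1)
    a,b,c,d=[v*S for v in win]
    cv2.imwrite(fn,cv2.resize(im[b:d,a:c],None,fx=f/S,fy=f/S,interpolation=cv2.INTER_AREA))
TRAY=[(.09,.146,0,.010),(.03,.168,.001,.002)]
SCREW=[(.067,.121,0,.035)];HOOK=[(.060,.119,0,.029)];RED=[(.046,.053,0,.056)]
def card(z): return [(.037,.073,z+.0255,z+.026,(.010,0))]
E
python3 - <<'E'
from h import *
ps=shots()
J={"green_tray":("green",TRAY,(385,291),(430,205)),"yellow_tray":("yellow",TRAY,(269,223),(281,220)),
"screw":("dark",SCREW,(337,266),(381,218)),"hook+":("blue",HOOK,(307,240),(331,214)),"red":("red",RED,(230,201),(231,232)),
"blue":("lblue",card(.029),(304,231),(335,216)),"purple":("purple",card(0),(270,187),(231,177)),"yellowp":("yellow",card(0),(236,177),(190,197))}
out={}
for k,(c,parts,s1,s2) in J.items():
    rad=dict(green_tray=45,yellow_tray=45,screw=36,purple=14,yellowp=16,red=20).get(k,30)
    ms={"scene":mask(ps["scene"],c,s1,rad),"top":mask(ps["top"],c,s2,rad)}
    res=[]
    x0=unproj(ps["top"],s2,parts[0][3])
    for sub in(("scene","top"),("scene",),("top",)):
        v,f=fit(ps,parts,{n:ms[n] for n in sub},(x0[0],x0[1],0))
        res.append((v[:2].round(4).tolist(),round(np.degrees(v[2]),1),round(f,2)))
        if len(sub)==2: out[k]=(parts,v)
    print(k,[np.count_nonzero(m)//16 for m in ms.values()],res)
overlay(ps["scene"],out.values(),"pics/ovs.png",(190,140,430,330),3.3)
overlay(ps["top"],out.values(),"pics/ovt.png",(160,140,460,260),2.66)
E
```

```text
green_tray [np.int64(1244), np.int64(1497)] [([0.5029, -0.1869], np.float64(94.2), np.float64(0.16)), ([0.5033, -0.1886], np.float64(96.3), np.float64(0.18)), ([0.504, -0.1878], np.float64(92.9), np.float64(0.13))]
yellow_tray [np.int64(800), np.int64(1709)] [([0.4615, 0.2397], np.float64(-78.0), np.float64(0.1)), ([0.4604, 0.2367], np.float64(-72.9), np.float64(0.17)), ([0.4614, 0.2398], np.float64(-78.1), np.float64(0.03))]
screw [np.int64(291), np.int64(839)] [([0.4628, -0.047], np.float64(83.9), np.float64(0.5)), ([0.4414, -0.0685], np.float64(36.5), np.float64(0.76)), ([0.4629, -0.046], np.float64(80.8), np.float64(0.25))]
hook+ [np.int64(286), np.int64(357)] [([0.4825, 0.0953], np.float64(104.2), np.float64(0.63)), ([0.4659, 0.0921], np.float64(97.1), np.float64(0.66)), ([0.4754, 0.1022], np.float64(-90.5), np.float64(0.61))]
red [np.int64(66), np.int64(315)] [([0.4298, 0.3774], np.float64(12.2), np.float64(0.55)), ([0.4436, 0.3799], np.float64(-35.1), np.float64(0.81)), ([0.4284, 0.3808], np.float64(14.4), np.float64(0.24))]
blue [np.int64(75), np.int64(234)] [([0.4733, 0.0837], np.float64(-3.7), np.float64(0.8)), ([0.4498, 0.0537], np.float64(-56.3), np.float64(0.69)), ([0.4715, 0.1112], np.float64(-85.9), np.float64(0.37))]
purple [np.int64(11), np.int64(108)] [([0.5823, 0.3902], np.float64(-84.5), np.float64(0.8)), ([0.5873, 0.3921], np.float64(-9.3), np.float64(0.91)), ([0.5809, 0.3718], np.float64(65.9), np.float64(0.68))]Traceback (most recent call last):
  File "<stdin>", line 9, in <module>
  File "h.py", line 37, in mask
    return (l==1+np.argmax(st[1:,4])).astype(np.uint8)*255
                 ~~~~~~~~~^^^^^^^^^^
    return _wrapfunc(a, 'argmax', axis=axis, out=out, **kwds)
    return bound(*args, **kwds)
ValueError: attempt to get argmax of an empty sequence
```

```bash
cat >> h.py <<'E'
HSV["lblue"]=((95,40,140),(122,255,255)); HSV["purple"]=((118,35,30),(165,255,255))
def gc(p,parts,pose,grow=5,it=4):
    """grabCut around the silhouette predicted by a rough pose"""
    f=cv2.resize(p["frame"],None,fx=S,fy=S,interpolation=cv2.INTER_CUBIC)
    m0=sil(p,parts,pose); k=lambda n:cv2.getStructuringElement(cv2.MORPH_ELLIPSE,(2*n*S+1,)*2)
    out=cv2.dilate(m0,k(grow)); core=cv2.erode(m0,k(4))
    far=cv2.dilate(m0,k(grow+9)); ys,xs=np.nonzero(far); b=(slice(ys.min(),ys.max()+1),slice(xs.min(),xs.max()+1))
    g=np.full(m0.shape,cv2.GC_BGD,np.uint8); g[out>0]=cv2.GC_PR_BGD; g[m0>0]=cv2.GC_PR_FGD; g[core>0]=cv2.GC_FGD
    gg=g[b].copy(); ff=np.ascontiguousarray(f[b])
    cv2.grabCut(ff,gg,None,np.zeros((1,65)),np.zeros((1,65)),it,cv2.GC_INIT_WITH_MASK)
    m=np.zeros_like(m0); m[b]=np.where((gg==1)|(gg==3),255,0); return m
def gfit(ps,parts,x0,views=("scene","top"),n=2):
    v=np.array(x0)
    for i in range(n):
        ms={q:gc(ps[q],parts,v) for q in views}
        v,f=fit(ps,parts,ms,v)
    return v,f,ms
def contours(ps,ms):
    for q in ms: cv2.drawContours
E
cat > fit1.py <<'E'
from h import *
ps=shots(); d=np.pi/180
J={"green_tray":(TRAY,(.504,-.188),93*d),"yellow_tray":(TRAY,(.4615,.2398),102*d),"screw":(SCREW,(.463,-.046),84*d),
"hook+":(HOOK,(.475,.100),97*d),"red":(RED,(.430,.379),90*d),"blue":(card(.029),(.4715,.097),94*d),"purple":(card(0),(.581,.372),75*d),"yellowp":(card(0),(.535,.50),60*d)}
out={}; M={"scene":[],"top":[]}
for k,(parts,xy,t) in J.items():
    x0=(*xy,t); res=[]
    if k in("purple","yellowp"):
        c=unproj(ps["top"],(231,177) if k=="purple" else (190,197),.026); x0=(c[0]-.01*np.cos(t),c[1]-.01*np.sin(t),t)
    for sub in(("scene","top"),("scene",),("top",)):
        v,f,ms=gfit(ps,parts,x0,sub)
        res.append((v[:2].round(4).tolist(),float(np.degrees(v[2]).round(1)),round(float(f),2)))
        if len(sub)==2:
            out[k]=(parts,v)
            for q in ms: M[q].append(ms[q])
    print(k,res)
for q,win,f,fn in(("scene",(190,140,430,330),3.3,"ovs"),("top",(160,140,460,260),2.66,"ovt")):
    ims=ps[q]["frame"].copy(); big=dict(ps[q])
    overlay(big,out.values(),f"pics/{fn}.png",win,f)
    im=cv2.imread(f"pics/{fn}.png")
    for m in M[q]:
        a,b,c,e=[w*S for w in win]
        cs,_=cv2.findContours(cv2.resize(m[b:e,a:c],im.shape[1::-1],interpolation=cv2.INTER_NEAREST),cv2.RETR_LIST,cv2.CHAIN_APPROX_NONE)
        cv2.drawContours(im,cs,-1,(0,0,255),1)
    cv2.imwrite(f"pics/{fn}.png",im)
E
python3 fit1.py
```

```text
green_tray [([0.5024, -0.1877], 93.6, 0.07), ([0.5012, -0.1912], 93.8, 0.05), ([0.5033, -0.1866], 93.4, 0.04)]
yellow_tray [([0.4609, 0.2383], 102.7, 0.07), ([0.459, 0.2345], 102.4, 0.05), ([0.4612, 0.2399], 101.8, 0.03)]
screw [([0.4612, -0.0499], 81.2, 0.09), ([0.4594, -0.0536], 82.2, 0.06), ([0.4643, -0.0485], 80.8, 0.06)]
hook+ [([0.4792, 0.0944], 98.9, 0.1), ([0.4778, 0.0928], 100.2, 0.13), ([0.4807, 0.095], 98.6, 0.05)]
red [([0.4269, 0.3792], 96.3, 0.15), ([0.4245, 0.3738], 105.8, 0.09), ([0.4289, 0.3805], 95.3, 0.13)]
blue [([0.466, 0.0971], 95.1, 0.32), ([0.4691, 0.0846], 91.5, 0.1), ([0.4696, 0.099], 96.4, 0.09)]
purple [([0.5798, 0.3678], 78.0, 0.18), ([0.579, 0.3654], 76.0, 0.23), ([0.5791, 0.3687], 76.8, 0.1)]
yellowp [([0.5248, 0.4887], 65.1, 0.14), ([0.5224, 0.4856], 58.5, 0.16), ([0.5238, 0.4901], 64.8, 0.1)]
```

View pics/ovt.png

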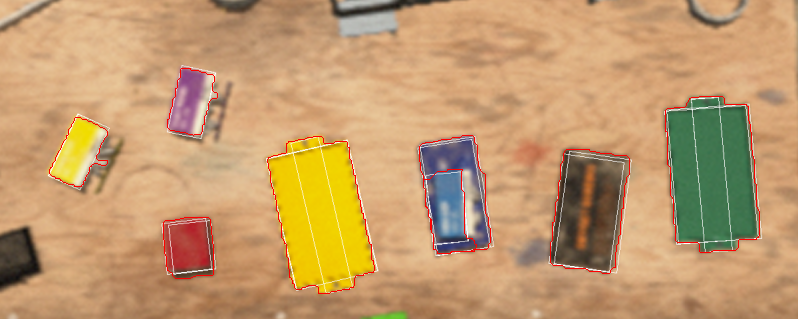

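View pics/ovs.png

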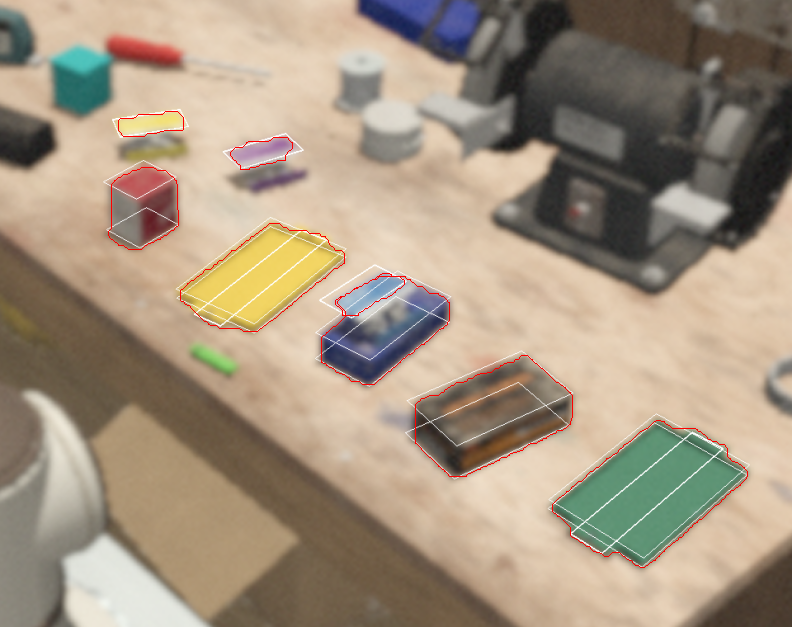

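Both overlays fit well. In the top view the outlines hug every object. The scene view reads consistently about 2 mm lower in x and 4 mm lower in y, which is a calibration bias. I'll use the top view and check the bias against a gripped part. First comes the screw carton at about (0.464, -0.049), angle 81°.

```bash
cat > plan.py <<'E'
import sys; from h import r; import numpy as np
x,y,z,t=map(float,sys.argv[1:5]); s=r.sense(); R=np.array(s["ee_rot"]); p=np.array(s["tcp_pos"])
a=np.degrees(np.arctan2(R[1,1],R[0,1])); d=(t-a+90)%180-90
c=np.radians(a+d); Y=np.array([np.cos(c),np.sin(c)]); X=np.array([-Y[1],Y[0]])
e=np.array([x,y])-p[:2]
print("t",round(s["time_s"],2),"at",p.round(4),"ang",round(a%180,2),"tilt",R[:2,2].round(4),"F",np.round(s["wrist_force"],1),"grip",round(s["gripper_width"]*87,1))
print("turn",round(-d,2),"shift mm",(1000*np.array([X@e,Y@e,p[2]-z])).round(1))
E
python3 plan.py .464 -.049 .1 81
```

```text
t 1.9 at [0.2048 0.5905 0.2226] ang 70.87 tilt [0.     0.0001] F [-0.1  0.9  0.2] grip 87.3
turn -10.13 shift mm [356.1 591.1 122.6]
```

>>> apply_moves --moves '[[[0, 0, 0], -5.06], [[0, 0, 0], -5.07], [[0.0198, 0.0328, 0], 0], [[0.0198, 0.0328, 0], 0], [[0.0198, 0.0328, 0], 0]]' --hand 0.087

```text
time_s: 2.32
tcp_pos: [0.2481, 0.4829, 0.2221]
ee_rot: [[0.988, -0.155, -0.0], [-0.155, -0.988, -0.001], [0.0, 0.001, -1.0]]
wrist_force: [0.7, -0.3, 0.9]
gripper_width: 0.998
gripper_force: 0.0
```

>>> apply_moves --moves '[[[0.0198, 0.0328, 0], 0], [[0.0198, 0.0328, 0], 0], [[0.0198, 0.0328, 0], 0], [[0.0198, 0.0328, 0], 0], [[0.0198, 0.0328, 0], 0]]'

```text
time_s: 2.73
tcp_pos: [0.3205, 0.3048, 0.2229]
ee_rot: [[0.988, -0.156, 0.0], [-0.156, -0.988, 0.001], [0.0, -0.001, -1.0]]
wrist_force: [0.9, 0.5, 0.7]
gripper_width: 1.004
gripper_force: 0.0
```

>>> apply_moves --moves '[[[0.0198, 0.0328, 0], 0], [[0.0198, 0.0328, 0], 0], [[0.0198, 0.0328, 0], 0], [[0.0198, 0.0328, 0], 0], [[0.0198, 0.0328, 0], 0]]'

```text
time_s: 3.15
tcp_pos: [0.3926, 0.1274, 0.2231]
ee_rot: [[0.988, -0.156, 0.001], [-0.156, -0.988, 0.001], [0.001, -0.001, -1.0]]
wrist_force: [1.4, 0.6, 0.0]
gripper_width: 1.002
gripper_force: 0.0
```

>>> apply_moves --moves '[[[0.0198, 0.0328, 0], 0], [[0.0198, 0.0328, 0], 0], [[0.0198, 0.0328, 0], 0], [[0.0198, 0.0328, 0], 0], [[0.0198, 0.0328, 0], 0]]'

```text
time_s: 3.57
tcp_pos: [0.4649, -0.0503, 0.223]
ee_rot: [[0.988, -0.156, 0.001], [-0.156, -0.988, 0.0], [0.001, -0.0, -1.0]]
wrist_force: [0.8, 0.9, 1.0]
gripper_width: 1.002
gripper_force: 0.0
```

```bash
python3 plan.py .464 -.049 .011 81
```

```text
t 3.57 at [ 0.4649 -0.0503  0.223 ] ang 81.01 tilt [0.0011 0.0002] F [0.8 0.9 1. ] grip 87.1
turn 0.01 shift mm [ -1.1  -1.2 212. ]
```

>>> apply_moves --moves '[[[-0.001, -0.001, 0.035], 0], [[0, 0, 0.035], 0], [[0, 0, 0.035], 0], [[0, 0, 0.035], 0], [[0, 0, 0.03], 0]]'

```text
time_s: 3.98
tcp_pos: [0.4631, -0.0476, 0.0509]
ee_rot: [[0.988, -0.157, -0.0], [-0.157, -0.988, -0.0], [-0.0, 0.0, -1.0]]
wrist_force: [-0.1, 0.6, -0.9]
gripper_width: 1.004
gripper_force: 0.0
```

>>> apply_moves --moves '[[[0, 0, 0.015], 0], [[0, 0, 0.012], 0], [[0, 0, 0.01], 0], [[0, 0, 0.005], 0], [[0, 0, 0], 0]]'

```text
time_s: 4.4
tcp_pos: [0.4631, -0.0474, 0.0097]
ee_rot: [[0.988, -0.156, -0.002], [-0.156, -0.988, -0.001], [-0.002, 0.001, -1.0]]
wrist_force: [-0.6, 0.1, 1.1]
gripper_width: 0.998
gripper_force: 0.0
```

>>> apply_moves --moves '[[[0, 0, 0], 0], [[0, 0, 0], 0], [[0, 0, 0], 0], [[0, 0, 0], 0], [[0, 0, 0], 0]]' --hand 0.0

```text
time_s: 4.82
tcp_pos: [0.4636, -0.0477, 0.0113]
ee_rot: [[0.988, -0.156, 0.0], [-0.156, -0.988, -0.001], [0.0, 0.0, -1.0]]
wrist_force: [-1.5, -4.7, 4.8]
gripper_width: 0.759
gripper_force: 30.0
```

>>> apply_moves --moves '[[[0, 0, 0], 0], [[0, 0, 0], 0], [[0, 0, 0], 0], [[0, 0, 0], 0], [[0, 0, 0], 0]]'

```text
time_s: 5.23
tcp_pos: [0.4636, -0.0477, 0.0113]
ee_rot: [[0.988, -0.156, 0.0], [-0.156, -0.988, -0.001], [0.0, 0.0, -1.0]]
wrist_force: [-1.4, -4.3, 7.0]
gripper_width: 0.756
gripper_force: 30.0
```

```bash
python3 plan.py .504 -.187 .08 93.5;  python3 -c "
from h import *
imaging.capture('scene')
p=imaging.capture('scene');cv2.imwrite('pics/g1.png',cv2.resize(p['frame'][180:330,250:450],None,fx=3,fy=3))
p=imaging.capture('top');cv2.imwrite('pics/g1t.png',cv2.resize(p['frame'][150:270,300:460],None,fx=3,fy=3))"
```

```text
t 5.23 at [ 0.4636 -0.0477  0.0113] ang 81.03 tilt [ 0.0002 -0.0005] F [-1.4 -4.3  7. ] grip 65.8
turn -12.47 shift mm [ 31.8 141.5 -68.7]
```

View pics/g1.png

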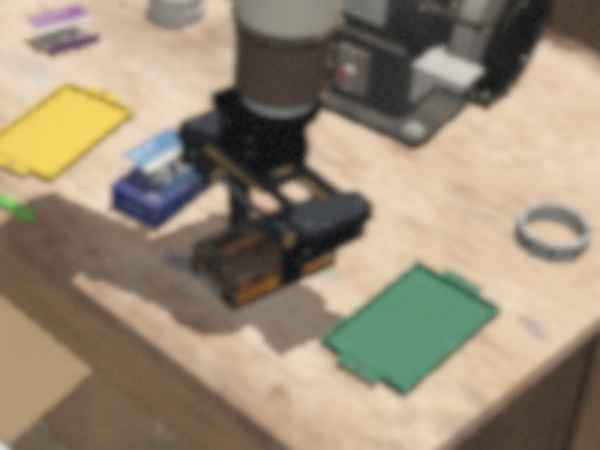

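The pads gripped the screw carton (65.8 mm opening, 30 N), and the picture shows it between the fingers at about (330,267) in the scene image. Next I lift it and carry it to the green tray.

>>> apply_moves --moves '[[[0, 0, -0.01], 0], [[0, 0, -0.02], 0], [[0, 0, -0.02], 0], [[0, 0, -0.019], -6.23], [[0, 0, 0], -6.24]]'

```text
time_s: 5.8
tcp_pos: [0.4656, -0.0465, 0.0823]
ee_rot: [[0.998, 0.066, 0.007], [0.066, -0.998, 0.002], [0.007, -0.001, -1.0]]
wrist_force: [0.9, 0.2, -4.8]
gripper_width: 0.758
gripper_force: 30.0
```

>>> apply_moves --moves '[[[0.0064, 0.0283, 0], 0], [[0.0064, 0.0283, 0], 0], [[0.0064, 0.0283, 0], 0], [[0.0064, 0.0283, 0], 0], [[0.0062, 0.0283, 0], 0]]'

```text
time_s: 6.22
tcp_pos: [0.5033, -0.1871, 0.0784]
ee_rot: [[0.998, 0.06, -0.002], [0.06, -0.998, 0.001], [-0.002, -0.002, -1.0]]
wrist_force: [0.1, 0.2, -4.5]
gripper_width: 0.76
gripper_force: 30.0
```

>>> apply_moves --moves '[[[0, 0, 0], 0], [[0, 0, 0], 0], [[0, 0, 0], 0]]'

```text
time_s: 6.47
tcp_pos: [0.5026, -0.186, 0.0784]
ee_rot: [[0.998, 0.059, -0.003], [0.059, -0.998, 0.001], [-0.003, -0.001, -1.0]]
wrist_force: [0.1, -0.0, -5.2]
gripper_width: 0.755
gripper_force: 30.0
```

```bash
python3 plan.py .5035 -.187 .0145 93.5; python3 - <<'E'
from h import *
ps=shots()
cv2.imwrite('pics/g2.png',np.hstack([cv2.resize(ps['scene']['frame'][220:340,320:450],None,fx=3,fy=3),cv2.resize(ps['top']['frame'][150:270,360:480],None,fx=3,fy=3)]))
E
```

```text
t 6.47 at [ 0.5026 -0.186   0.0784] ang 93.4 tilt [-0.0026  0.0012] F [ 0.1 -0.  -5.2] grip 65.7
turn -0.1 shift mm [ 0.8  1.1 63.9]
```

View pics/g2.png

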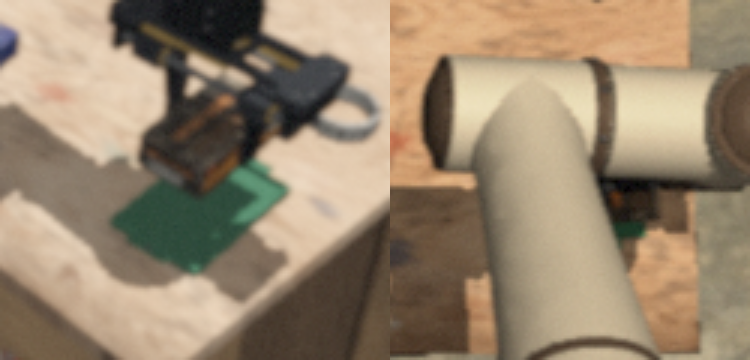

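The carton hangs level over the green tray (left half, around (190,140) in the crop). I'm lowering it.

>>> apply_moves --moves '[[[0.0008, 0.0011, 0.025], 0], [[0, 0, 0.02], 0], [[0, 0, 0.01], 0], [[0, 0, 0.005], 0], [[0, 0, 0.003], 0]]'

```text
time_s: 6.98
tcp_pos: [0.5048, -0.187, 0.0161]
ee_rot: [[0.998, 0.062, -0.001], [0.062, -0.998, -0.0], [-0.001, 0.0, -1.0]]
wrist_force: [0.3, -0.8, -5.2]
gripper_width: 0.759
gripper_force: 30.0
```

>>> apply_moves --moves '[[[0, 0, 0.0], 0], [[0, 0, 0], 0]]'

```text
time_s: 7.15
tcp_pos: [0.5056, -0.1875, 0.0174]
ee_rot: [[0.998, 0.061, 0.002], [0.061, -0.998, -0.0], [0.002, 0.0, -1.0]]
wrist_force: [-1.1, -1.0, -4.9]
gripper_width: 0.755
gripper_force: 30.0
```

```bash
python3 plan.py .5035 -.187 .0143 93.5
```

```text
t 7.15 at [ 0.5056 -0.1875  0.0174] ang 93.52 tilt [ 0.0017 -0.0003] F [-1.1 -1.  -4.9] grip 65.7
turn 0.02 shift mm [-2.1 -0.6  3.1]
```

>>> apply_moves --moves '[[[-0.001, 0, 0.002], 0], [[0, 0, 0.001], 0], [[0, 0, 0], 0]]'

```text
time_s: 7.4
tcp_pos: [0.5042, -0.1877, 0.0144]
ee_rot: [[0.998, 0.061, 0.001], [0.061, -0.998, -0.0], [0.001, 0.0, -1.0]]
wrist_force: [-0.2, 1.7, -0.8]
gripper_width: 0.759
gripper_force: 30.0
```

>>> apply_moves --moves '[[[0, 0, 0], 0], [[0, 0, 0], 0], [[0, 0, 0], 0], [[0, 0, 0], 0], [[0, 0, 0], 0]]' --hand 0.087

```text
time_s: 7.82
tcp_pos: [0.5041, -0.1878, 0.0138]
ee_rot: [[0.998, 0.061, 0.001], [0.061, -0.998, -0.0], [0.001, 0.0, -1.0]]
wrist_force: [0.1, -0.4, 0.1]
gripper_width: 0.98
gripper_force: 0.0
```

>>> apply_moves --moves '[[[0, 0, -0.02], 0], [[0, 0, -0.035], 0], [[0, 0, -0.04], 0], [[0, 0, -0.04], 0], [[0, 0, -0.03], 0]]'

```text
time_s: 8.23
tcp_pos: [0.5047, -0.188, 0.1822]
ee_rot: [[0.998, 0.061, 0.004], [0.061, -0.998, -0.001], [0.004, 0.001, -1.0]]
wrist_force: [1.5, -0.4, -0.4]
gripper_width: 1.0
gripper_force: 0.0
```

>>> apply_moves --moves '[[[0, -0.04, 0], 0], [[0, -0.04, 0], 0], [[0, -0.04, 0], 0], [[0, -0.04, 0], 0], [[0, -0.04, 0], 0]]'

```text
time_s: 8.65
tcp_pos: [0.4912, 0.0135, 0.1789]
ee_rot: [[0.998, 0.06, 0.001], [0.06, -0.998, 0.0], [0.001, -0.0, -1.0]]
wrist_force: [0.2, -0.3, -0.3]
gripper_width: 0.999
gripper_force: 0.0
```

>>> apply_moves --moves '[[[-0.04, -0.001, 0], 0], [[-0.03, 0, 0], 0], [[0, -0.03, 0], 0]]'

```text
time_s: 8.9
tcp_pos: [0.4138, 0.0361, 0.1775]
ee_rot: [[0.998, 0.058, -0.006], [0.058, -0.998, -0.001], [-0.006, 0.001, -1.0]]
wrist_force: [1.1, 0.1, -0.1]
gripper_width: 1.0
gripper_force: 0.0
```

```bash
cat > pl.py <<'E'
from h import *
import sys
def stack(names,views=("top","scene"),tag=None,win=None):
    ps=shots(); P={"green":TRAY,"screw_t":[(.067,.121,.003,.038)],"yellow":TRAY,"hook_t":[(.060,.119,.003,.032)],"hook":HOOK,"red":RED,"blue_h":card(.029),"blue_s":card(.038),"purple":card(0),"purple_h":card(.032),"red_p":[(.046,.053,.058,.114)],"screw":SCREW,"yp":card(0)}
    for k,x,y,t in names:
        for v in views:
            p,f,m=gfit(ps,P[k],(x,y,np.radians(t)),(v,))
            print(k,v,p[:2].round(4),np.degrees(p[2]).round(1),round(f,3))
            for q in P[k]:
                uv=np.round((proj(ps[v],boxpts(p,*q))+.5)*1).astype(int)
    return ps
def save(ps,v,fn,win,f): 
    a,b,c,d=win; cv2.imwrite(fn,cv2.resize(ps[v]["frame"][b:d,a:c],None,fx=f,fy=f,interpolation=cv2.INTER_CUBIC))
E
python3 plan.py .47 .099 .1 96.4; python3 -c "
from pl import *
ps=stack([('green',.5033,-.187,93.4),('screw_t',.5033,-.187,93.4)])
save(ps,'scene','pics/g3.png',(300,220,460,340),3);save(ps,'top','pics/g3t.png',(300,150,460,270),3)
"; python3 -c "
import cv2,numpy as np
cv2.imwrite('pics/g3b.png',np.vstack([cv2.imread('pics/g3.png')[:,:480][:300],cv2.imread('pics/g3t.png')[:300]]))"
```

```text
t 8.9 at [0.4138 0.0361 0.1775] ang 93.31 tilt [-0.0057 -0.0012] F [ 1.1  0.1 -0.1] grip 87.0
turn -3.09 shift mm [ 62.8 -56.2  77.5]
green top [ 0.5032 -0.1869] 93.6 0.035
green scene [ 0.5012 -0.1894] 94.1 0.08
screw_t top [ 0.5052 -0.1872] 93.6 0.05
screw_t scene [ 0.4995 -0.1905] 95.8 0.08
```

View pics/g3b.png

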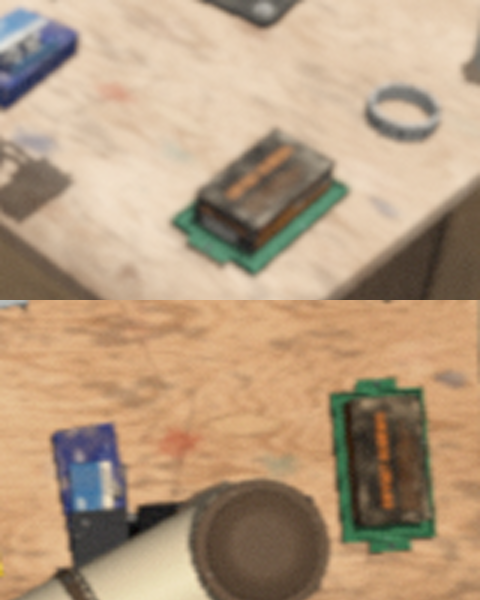

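Placed well: in the top image the screw carton at (427,203) sits inside the green tray with a rim showing on all sides, and its fit is within 2 mm of the tray centre. The next target is the blue pack on the hook carton. It is the only light-blue card, at top (333,213).

>>> apply_moves --moves '[[[0.02, -0.019, 0], -3.1], [[0.021, -0.019, 0], 0], [[0.021, -0.019, 0], 0], [[0, 0, 0.03], 0], [[0, 0, 0.03], 0]]'

```text
time_s: 9.42
tcp_pos: [0.4789, 0.1031, 0.1191]
ee_rot: [[0.993, 0.116, 0.005], [0.116, -0.993, 0.003], [0.005, -0.002, -1.0]]
wrist_force: [-0.4, -0.2, -2.6]
gripper_width: 1.001
gripper_force: 0.0
```

>>> apply_moves --moves '[[[0, 0, 0.02], 0], [[0, 0, 0], 0], [[0, 0, 0], 0]]'

```text
time_s: 9.67
tcp_pos: [0.4762, 0.1009, 0.098]
ee_rot: [[0.993, 0.114, -0.002], [0.114, -0.993, -0.002], [-0.002, 0.001, -1.0]]
wrist_force: [1.2, 0.9, 0.7]
gripper_width: 1.004
gripper_force: 0.0
```

```bash
python3 plan.py .47 .098 .035 96.4
```

```text
t 9.67 at [0.4762 0.1009 0.098 ] ang 96.57 tilt [-0.0018 -0.0016] F [1.2 0.9 0.7] grip 87.3
turn 0.17 shift mm [-6.5  2.2 63. ]
```

>>> apply_moves --moves '[[[-0.006, 0.002, 0.02], 0], [[0, 0, 0.02], 0], [[0, 0, 0.013], 0], [[0, 0, 0.01], 0], [[0, 0, 0], 0]]'

```text
time_s: 10.08
tcp_pos: [0.4708, 0.0986, 0.0356]
ee_rot: [[0.993, 0.114, -0.0], [0.114, -0.993, -0.0], [-0.0, 0.0, -1.0]]
wrist_force: [-0.5, -0.6, 0.3]
gripper_width: 1.003
gripper_force: 0.0
```

>>> apply_moves --moves '[[[0, 0, 0], 0], [[0, 0, 0], 0], [[0, 0, 0], 0], [[0, 0, 0], 0], [[0, 0, 0], 0]]' --hand 0.0

```text
time_s: 10.5
tcp_pos: [0.4709, 0.0988, 0.0364]
ee_rot: [[0.993, 0.115, 0.002], [0.115, -0.993, 0.001], [0.002, -0.0, -1.0]]
wrist_force: [-0.2, -2.4, 0.4]
gripper_width: 0.706
gripper_force: 0.7
```

>>> apply_moves --moves '[[[0, 0, 0], 0], [[0, 0, 0], 0]]'

```text
time_s: 10.67
tcp_pos: [0.4708, 0.0988, 0.0362]
ee_rot: [[0.993, 0.115, 0.001], [0.115, -0.993, 0.0], [0.001, 0.0, -1.0]]
wrist_force: [-0.5, -0.9, 5.5]
gripper_width: 0.664
gripper_force: 30.0
```

```bash
python3 plan.py .5045 -.1875 .105 93.6
```

```text
t 10.67 at [0.4708 0.0988 0.0362] ang 96.59 tilt [0.0009 0.0001] F [-0.5 -0.9  5.5] grip 57.8
turn 2.99 shift mm [ 15.7 287.8 -68.8]
```

>>> apply_moves --moves '[[[0, 0, -0.01], 0], [[0, 0, -0.02], 0], [[0, 0, -0.02], 0], [[0, 0, -0.02], 3.0], [[0.002, 0.036, 0], 0]]'

```text
time_s: 11.08
tcp_pos: [0.4782, 0.0674, 0.1093]
ee_rot: [[0.998, 0.068, 0.01], [0.068, -0.998, 0.004], [0.01, -0.004, -1.0]]
wrist_force: [1.4, -0.4, -1.4]
gripper_width: 0.672
gripper_force: 29.8
```

>>> apply_moves --moves '[[[0.002, 0.036, 0], 0], [[0.002, 0.036, 0], 0], [[0.002, 0.036, 0], 0], [[0.002, 0.036, 0], 0], [[0.002, 0.036, 0], 0]]'

```text
time_s: 11.5
tcp_pos: [0.4953, -0.1174, 0.1051]
ee_rot: [[0.998, 0.062, -0.001], [0.062, -0.998, 0.001], [-0.001, -0.001, -1.0]]
wrist_force: [0.3, 0.9, -1.1]
gripper_width: 0.666
gripper_force: 29.8
```

>>> apply_moves --moves '[[[0.002, 0.036, 0], 0], [[0.002, 0.036, 0], 0], [[0, 0, 0], 0], [[0, 0, 0], 0]]'

```text
time_s: 11.83
tcp_pos: [0.5036, -0.1891, 0.1045]
ee_rot: [[0.998, 0.058, -0.002], [0.058, -0.998, 0.001], [-0.002, -0.001, -1.0]]
wrist_force: [-0.1, -0.4, -2.0]
gripper_width: 0.668
gripper_force: 29.8
```

```bash
python3 plan.py .505 -.1875 .0455 93.6
```

```text
t 11.83 at [ 0.5036 -0.1891  0.1045] ang 93.34 tilt [-0.0016  0.0008] F [-0.1 -0.4 -2. ] grip 58.1
turn -0.26 shift mm [ 1.5 -1.5 59. ]
```

>>> apply_moves --moves '[[[0.0015, -0.0015, 0.025], 0], [[0, 0, 0.02], 0], [[0, 0, 0.008], 0], [[0, 0, 0.003], 0], [[0, 0, 0], 0]]'

```text
time_s: 12.25
tcp_pos: [0.5055, -0.1853, 0.0491]
ee_rot: [[0.998, 0.064, -0.002], [0.064, -0.998, 0.0], [-0.002, -0.0, -1.0]]
wrist_force: [-0.3, -0.3, -0.9]
gripper_width: 0.668
gripper_force: 29.8
```

>>> apply_moves --moves '[[[0, 0, 0.001], 0], [[0, 0, 0], 0], [[0, 0, 0], 0]]'

```text
time_s: 12.5
tcp_pos: [0.5064, -0.186, 0.0495]
ee_rot: [[0.998, 0.063, 0.002], [0.063, -0.998, -0.0], [0.002, 0.0, -1.0]]
wrist_force: [0.4, 0.3, -1.6]
gripper_width: 0.669
gripper_force: 29.8
```

```bash
python3 plan.py .505 -.1875 .0453 93.6
```

```text
t 12.5 at [ 0.5064 -0.186   0.0495] ang 93.6 tilt [ 0.002  -0.0002] F [ 0.4  0.3 -1.6] grip 58.2
turn -0.0 shift mm [-1.5  1.4  4.2]
```

>>> apply_moves --moves '[[[-0.001, 0.001, 0.003], 0], [[0, 0, 0], 0], [[0, 0, 0], 0]]'

```text
time_s: 12.75
tcp_pos: [0.5046, -0.1873, 0.0456]
ee_rot: [[0.998, 0.062, -0.0], [0.062, -0.998, 0.0], [-0.0, -0.0, -1.0]]
wrist_force: [-0.7, -0.2, -1.9]
gripper_width: 0.664
gripper_force: 29.8
```

>>> apply_moves --moves '[[[0, 0, 0.001], 0], [[0, 0, 0], 0]]'

```text
time_s: 12.92
tcp_pos: [0.5048, -0.1873, 0.0454]
ee_rot: [[0.998, 0.063, 0.0], [0.063, -0.998, -0.0], [-0.0, 0.0, -1.0]]
wrist_force: [-1.4, 1.6, 4.0]
gripper_width: 0.667
gripper_force: 30.0
```

>>> apply_moves --moves '[[[0, 0, 0], 0], [[0, 0, 0], 0], [[0, 0, 0], 0], [[0, 0, 0], 0], [[0, 0, 0], 0]]' --hand 0.087

```text
time_s: 13.33
tcp_pos: [0.5048, -0.1872, 0.0444]
ee_rot: [[0.998, 0.062, 0.0], [0.062, -0.998, 0.0], [0.0, -0.0, -1.0]]
wrist_force: [-0.8, 0.0, 0.1]
gripper_width: 0.949
gripper_force: 0.0
```

>>> apply_moves --moves '[[[0, 0, -0.015], 0], [[0, 0, -0.03], 0], [[0, 0, -0.035], 0], [[0, 0, -0.035], 0], [[0, 0, -0.025], 0]]'

```text
time_s: 13.75
tcp_pos: [0.5057, -0.1875, 0.1878]
ee_rot: [[0.998, 0.063, 0.004], [0.063, -0.998, -0.001], [0.004, 0.001, -1.0]]
wrist_force: [0.6, -0.0, 0.5]
gripper_width: 0.997
gripper_force: 0.0
```

>>> apply_moves --moves '[[[-0.01, -0.038, 0], 0], [[-0.01, -0.038, 0], 0], [[-0.01, -0.038, 0], 0], [[-0.01, -0.038, 0], 0], [[0, -0.038, 0], 0]]'

```text
time_s: 14.17
tcp_pos: [0.4508, 0.001, 0.1846]
ee_rot: [[0.998, 0.061, -0.001], [0.061, -0.998, 0.0], [-0.001, -0.0, -1.0]]
wrist_force: [1.2, 0.2, 0.3]
gripper_width: 0.997
gripper_force: 0.0
```

```bash
python3 plan.py .48 .095 .1 98.5; python3 -c "
from pl import *
ps=stack([('screw_t',.505,-.187,93.6),('blue_s',.505,-.187,93.6)])
save(ps,'scene','pics/g4.png',(320,220,480,340),3);save(ps,'top','pics/g4t.png',(320,150,480,270),3)
cv2.imwrite('pics/g4b.png',np.hstack([cv2.imread('pics/g4.png')[:,:390],cv2.imread('pics/g4t.png')[:,70:]]))"
```

```text
t 14.17 at [0.4508 0.001  0.1846] ang 93.52 tilt [-0.0006  0.0004] F [1.2 0.2 0.3] grip 86.8
turn -4.98 shift mm [ 42.8 -88.7  84.6]
screw_t top [ 0.5072 -0.1911] 98.0 0.188
screw_t scene [ 0.5008 -0.1872] 94.6 0.081
blue_s top [ 0.5045 -0.1937] 102.3 0.182
blue_s scene [ 0.4986 -0.193 ] 91.9 0.108
```

View pics/g4b.png

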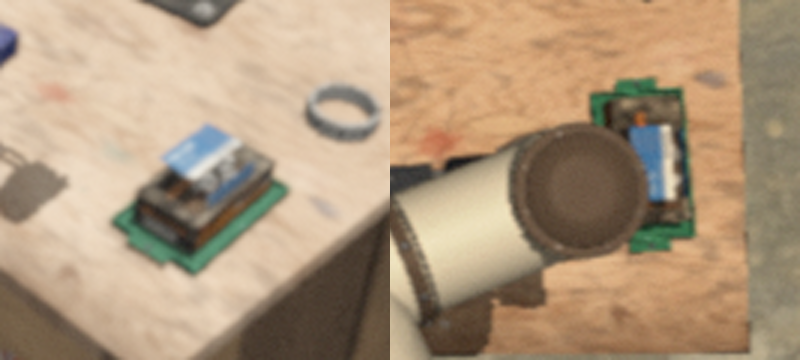

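Blue pack is on the screw carton (scene crop (205,160)), and the top view is half hidden by the arm. I'll move the arm back out of view and re-measure everything.

>>> apply_moves --moves '[[[-0.035, -0.02, 0], 0], [[-0.035, -0.02, 0], 0], [[0, -0.04, 0], 0], [[0, -0.04, 0], 0], [[0, -0.04, 0], 0]]'

```text
time_s: 14.68
tcp_pos: [0.3725, 0.1562, 0.1851]
ee_rot: [[0.998, 0.062, 0.001], [0.062, -0.998, 0.001], [0.001, -0.001, -1.0]]
wrist_force: [1.6, 0.6, 0.4]
gripper_width: 1.0
gripper_force: 0.0
```

>>> apply_moves --moves '[[[0, -0.04, 0], 0], [[0, -0.04, 0], 0], [[0, -0.04, 0], 0], [[0, -0.04, 0], 0], [[0, -0.04, 0], 0]]'

```text
time_s: 15.1
tcp_pos: [0.3605, 0.3566, 0.1845]
ee_rot: [[0.998, 0.062, 0.0], [0.062, -0.998, -0.0], [0.0, 0.0, -1.0]]
wrist_force: [0.2, 1.0, 0.9]
gripper_width: 1.0
gripper_force: 0.0
```

```bash
python3 plan.py .48 .095 .1 98.5; python3 -c "
from pl import *
ps=stack([('screw_t',.505,-.187,93.6),('blue_s',.505,-.187,93.6),('hook',.48,.095,98.6),('yellow',.461,.24,102)])
save(ps,'top','pics/g5.png',(180,150,480,270),2.6)"
```

```text
t 15.1 at [0.3605 0.3566 0.1845] ang 93.57 tilt [ 0.0001 -0.    ] F [0.2 1.  0.9] grip 87.0
turn -4.93 shift mm [ 79.5 276.4  84.5]
screw_t top [ 0.5052 -0.1874] 93.4 0.052
screw_t scene [ 0.5003 -0.1874] 93.8 0.08
blue_s top [ 0.5012 -0.1891] 91.1 0.097
blue_s scene [ 0.4994 -0.1931] 92.1 0.104
hook top [0.4803 0.095 ] 99.0 0.043
hook scene [0.477  0.0899] 101.2 0.057
yellow top [0.4611 0.2399] 101.8 0.034
yellow scene [0.4589 0.2342] 102.4 0.054
```

View pics/g5.png

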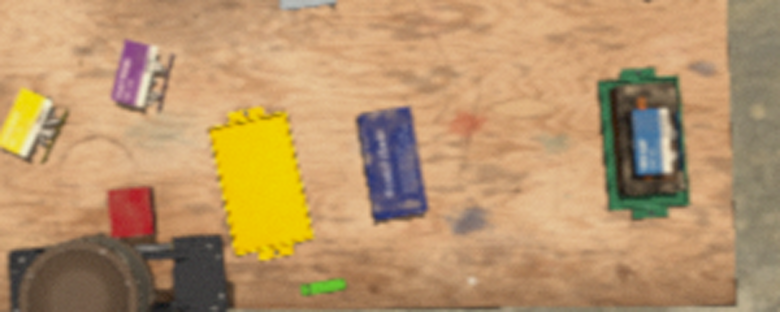

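The picture shows the blue pack centred on the screw carton at top (431,204), within about 3 mm, the bare hook carton at (331,213), and the yellow tray at (281,220). Now I grasp the hook carton.

>>> apply_moves --moves '[[[0, 0, 0], -5.2], [[0.01, 0.0345, 0], 0], [[0.01, 0.0345, 0], 0], [[0.01, 0.0345, 0], 0], [[0.01, 0.0345, 0], 0]]'

```text
time_s: 15.62
tcp_pos: [0.4216, 0.2226, 0.1844]
ee_rot: [[0.988, 0.153, -0.0], [0.153, -0.988, -0.0], [-0.0, 0.0, -1.0]]
wrist_force: [0.0, 0.4, -0.9]
gripper_width: 0.999
gripper_force: 0.0
```

>>> apply_moves --moves '[[[0.01, 0.0345, 0], 0], [[0.01, 0.0345, 0], 0], [[0.01, 0.0345, 0], 0], [[0.01, 0.0345, 0.02], 0], [[0, 0, 0.035], 0]]'

```text
time_s: 16.03
tcp_pos: [0.4863, 0.0906, 0.1323]
ee_rot: [[0.989, 0.147, 0.009], [0.147, -0.989, 0.003], [0.01, -0.002, -1.0]]
wrist_force: [1.0, 0.8, -1.2]
gripper_width: 1.0
gripper_force: 0.0
```

>>> apply_moves --moves '[[[0, 0, 0.03], 0], [[0, 0, 0.02], 0], [[0, 0, 0], 0], [[0, 0, 0], 0]]'

```text
time_s: 16.37
tcp_pos: [0.4816, 0.0934, 0.079]
ee_rot: [[0.988, 0.152, -0.002], [0.152, -0.988, -0.002], [-0.002, 0.001, -1.0]]
wrist_force: [-0.2, 0.6, 0.4]
gripper_width: 1.003
gripper_force: 0.0
```

```bash
python3 plan.py .4803 .095 .010 99
```

```text
t 16.37 at [0.4816 0.0934 0.079 ] ang 98.74 tilt [-0.002  -0.0015] F [-0.2  0.6  0.4] grip 87.2
turn -0.26 shift mm [-1.  -1.8 69. ]
```

>>> apply_moves --moves '[[[-0.001, -0.0015, 0.025], -0.3], [[0, 0, 0.02], 0], [[0, 0, 0.015], 0], [[0, 0, 0.009], 0], [[0, 0, 0], 0]]'

```text
time_s: 16.78
tcp_pos: [0.4807, 0.0957, 0.0104]
ee_rot: [[0.987, 0.158, -0.001], [0.158, -0.987, -0.0], [-0.001, 0.0, -1.0]]
wrist_force: [-0.0, -0.1, -0.1]
gripper_width: 0.998
gripper_force: 0.0
```

>>> apply_moves --moves '[[[0, 0, 0], 0], [[0, 0, 0], 0], [[0, 0, 0], 0], [[0, 0, 0], 0], [[0, 0, 0], 0]]' --hand 0.0

```text
time_s: 17.2
tcp_pos: [0.4811, 0.0957, 0.0113]
ee_rot: [[0.987, 0.158, 0.001], [0.158, -0.987, 0.0], [0.001, -0.0, -1.0]]
wrist_force: [0.5, -1.7, 0.8]
gripper_width: 0.708
gripper_force: 1.1
```

>>> apply_moves --moves '[[[0, 0, 0], 0], [[0, 0, 0], 0]]'

```text
time_s: 17.37
tcp_pos: [0.4811, 0.0957, 0.0113]
ee_rot: [[0.987, 0.158, 0.001], [0.158, -0.987, 0.0], [0.001, 0.0, -1.0]]
wrist_force: [-0.6, -1.5, 6.4]
gripper_width: 0.696
gripper_force: 30.0
```

```bash
python3 plan.py .4605 .2395 .08 101.8
```

```text
t 17.37 at [0.4811 0.0957 0.0113] ang 99.1 tilt [0.0009 0.0001] F [-0.6 -1.5  6.4] grip 60.6
turn -2.7 shift mm [   9.3 -145.   -68.7]
```

>>> apply_moves --moves '[[[0, 0, -0.01], 0], [[0, 0, -0.02], 0], [[0, 0, -0.02], 0], [[0, 0, -0.019], -2.7], [[0.002, -0.029, 0], 0]]'

```text
time_s: 17.78
tcp_pos: [0.478, 0.123, 0.0823]
ee_rot: [[0.98, 0.201, 0.004], [0.201, -0.98, 0.002], [0.004, -0.001, -1.0]]
wrist_force: [0.7, 1.1, -2.8]
gripper_width: 0.698
gripper_force: 30.0
```

>>> apply_moves --moves '[[[0.002, -0.029, 0], 0], [[0.002, -0.029, 0], 0], [[0.002, -0.029, 0], 0], [[0.002, -0.029, 0], 0], [[0, 0, 0], 0]]'

```text
time_s: 18.2
tcp_pos: [0.461, 0.2441, 0.0794]
ee_rot: [[0.978, 0.208, 0.002], [0.208, -0.978, 0.002], [0.002, -0.002, -1.0]]
wrist_force: [1.3, 1.3, -1.9]
gripper_width: 0.695
gripper_force: 30.0
```

>>> apply_moves --moves '[[[0, 0, 0.03], 0], [[0, 0, 0.015], 0], [[0, 0, 0.01], 0], [[0, 0, 0], 0], [[0, 0, 0], 0]]'

```text
time_s: 18.62
tcp_pos: [0.4608, 0.2393, 0.0242]
ee_rot: [[0.979, 0.204, -0.001], [0.204, -0.979, -0.001], [-0.001, 0.001, -1.0]]
wrist_force: [-0.4, 1.1, -2.3]
gripper_width: 0.695
gripper_force: 30.0
```

```bash
python3 plan.py .4617 .2397 .0143 101.8
```

```text
t 18.62 at [0.4608 0.2393 0.0242] ang 101.77 tilt [-0.0008 -0.001 ] F [-0.4  1.1 -2.3] grip 60.5
turn -0.03 shift mm [ 1.  -0.2  9.9]
```

>>> apply_moves --moves '[[[0.001, 0, 0.005], 0], [[0, 0, 0.004], 0], [[0, 0, 0.001], 0], [[0, 0, 0], 0]]'

```text
time_s: 18.95
tcp_pos: [0.4618, 0.2397, 0.0146]
ee_rot: [[0.979, 0.204, -0.0], [0.204, -0.979, 0.0], [-0.0, -0.0, -1.0]]
wrist_force: [1.2, -0.0, -2.7]
gripper_width: 0.695
gripper_force: 30.0
```

>>> apply_moves --moves '[[[0, 0, 0], 0], [[0, 0, 0], 0], [[0, 0, 0], 0], [[0, 0, 0], 0], [[0, 0, 0], 0]]' --hand 0.087

```text
time_s: 19.37
tcp_pos: [0.462, 0.2401, 0.0148]
ee_rot: [[0.979, 0.204, 0.001], [0.204, -0.979, 0.0], [0.001, -0.0, -1.0]]
wrist_force: [0.2, 0.1, -1.4]
gripper_width: 0.957
gripper_force: 0.0
```

>>> apply_moves --moves '[[[0, 0, -0.015], 0], [[0, 0, -0.035], 0], [[0, 0, -0.04], 0], [[0, 0, -0.04], 0], [[0, 0, -0.04], 0]]'

```text
time_s: 19.78
tcp_pos: [0.4615, 0.2395, 0.1865]
ee_rot: [[0.979, 0.204, -0.0], [0.204, -0.979, -0.0], [-0.0, 0.0, -1.0]]
wrist_force: [1.0, 1.4, -1.1]
gripper_width: 0.997
gripper_force: 0.0
```

>>> apply_moves --moves '[[[-0.009, -0.036, 0], 0], [[-0.009, -0.036, 0], 0], [[-0.009, -0.036, 0], 0], [[-0.009, -0.036, 0], 0], [[-0.009, -0.036, 0], 0]]'

```text
time_s: 20.2
tcp_pos: [0.38, 0.4082, 0.185]
ee_rot: [[0.979, 0.204, 0.0], [0.204, -0.979, 0.001], [0.0, -0.001, -1.0]]
wrist_force: [0.5, 0.1, 0.0]
gripper_width: 1.0
gripper_force: 0.0
```

>>> apply_moves --moves '[[[0, -0.036, 0], 0], [[0, 0, 0], 0]]'

```text
time_s: 20.37
tcp_pos: [0.3725, 0.4476, 0.1844]
ee_rot: [[0.978, 0.209, 0.002], [0.209, -0.978, 0.003], [0.002, -0.002, -1.0]]
wrist_force: [0.9, 0.4, 0.4]
gripper_width: 1.0
gripper_force: 0.0
```

```bash
python3 plan.py .579 .3687 .1 77; python3 -c "
from pl import *
ps=stack([('yellow',.461,.24,102),('hook_t',.461,.24,102),('purple',.579,.3687,77),('yp',.5238,.490,65)])
save(ps,'top','pics/g6.png',(160,150,320,270),4);"
```

```text
t 20.37 at [0.3725 0.4476 0.1844] ang 102.09 tilt [0.0017 0.0026] F [0.9 0.4 0.4] grip 87.0
turn 25.09 shift mm [219.   30.4  84.4]
yellow top [0.4613 0.2401] 101.9 0.039
yellow scene [0.4591 0.2368] 103.6 0.072
hook_t top [0.4608 0.2413] 102.2 0.032
hook_t scene [0.4577 0.2374] 105.4 0.083
purple top [0.5782 0.3688] 76.6 0.105
purple scene [0.5778 0.3652] 78.1 0.22
yp top [0.5245 0.4895] 64.8 0.101
yp scene [0.523  0.4857] 62.1 0.151
```

View pics/g6.png

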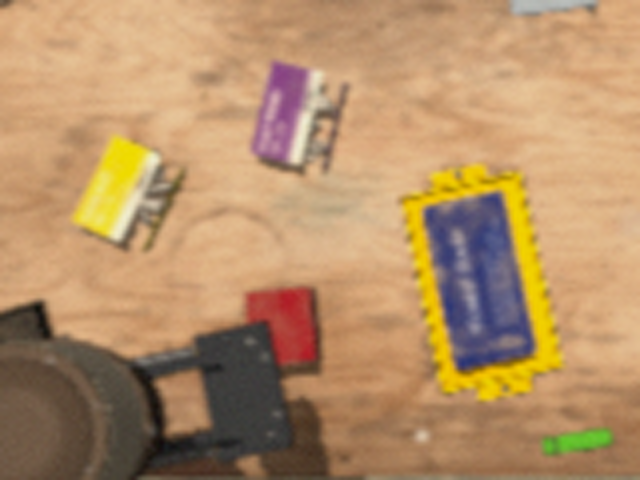

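The hook carton sits in the yellow tray, centred within 1.5 mm and 0.3° (top (281,220)). The purple-carded pack at (233,179) is the target, and the yellow-carded one at (192,198) stays put. On to the purple pack.

>>> apply_moves --moves '[[[0, 0, 0], 6.3], [[0, 0, 0], 6.3], [[0, 0, 0], 6.3], [[0, 0, 0], 6.3], [[0.0365, 0.005, 0], 0]]'

```text
time_s: 20.88
tcp_pos: [0.4054, 0.4288, 0.185]
ee_rot: [[0.973, -0.232, -0.001], [-0.232, -0.973, 0.0], [-0.001, -0.0, -1.0]]
wrist_force: [1.3, 0.3, -0.5]
gripper_width: 0.994
gripper_force: 0.0
```

>>> apply_moves --moves '[[[0.0365, 0.005, 0], 0], [[0.0365, 0.005, 0], 0], [[0.0365, 0.005, 0], 0], [[0.0365, 0.005, 0], 0], [[0.0365, 0.005, 0], 0]]'

```text
time_s: 21.3
tcp_pos: [0.5813, 0.3594, 0.1848]
ee_rot: [[0.972, -0.234, -0.0], [-0.234, -0.972, -0.0], [-0.0, 0.0, -1.0]]
wrist_force: [-0.5, 0.3, 0.2]
gripper_width: 0.998
gripper_force: 0.0
```

>>> apply_moves --moves '[[[0, 0, 0.03], 0], [[0, 0, 0.035], 0], [[0, 0, 0.03], 0], [[0, 0, 0], 0], [[0, 0, 0], 0]]'

```text
time_s: 21.72
tcp_pos: [0.5794, 0.36, 0.0883]
ee_rot: [[0.972, -0.233, -0.003], [-0.233, -0.972, -0.003], [-0.002, 0.004, -1.0]]
wrist_force: [0.5, 0.1, 1.2]
gripper_width: 1.0
gripper_force: 0.0
```

```bash
python3 plan.py .5785 .3687 .0065 76.8
```

```text
t 21.72 at [0.5794 0.36   0.0883] ang 76.51 tilt [-0.0028 -0.0035] F [0.5 0.1 1.2] grip 87.0
turn -0.29 shift mm [-2.9 -8.3 81.8]
```

>>> apply_moves --moves '[[[-0.003, -0.008, 0.02], -0.3], [[0, 0, 0.025], 0], [[0, 0, 0.02], 0], [[0, 0, 0.012], 0], [[0, 0, 0.005], 0]]'

```text
time_s: 22.13
tcp_pos: [0.579, 0.3706, 0.008]
ee_rot: [[0.974, -0.227, 0.001], [-0.227, -0.974, 0.0], [0.001, -0.0, -1.0]]
wrist_force: [0.6, -0.3, 0.2]
gripper_width: 1.001
gripper_force: 0.0
```

>>> apply_moves --moves '[[[0, 0, 0], 0], [[0, 0, 0], 0]]'

```text
time_s: 22.3
tcp_pos: [0.5798, 0.3713, 0.0095]
ee_rot: [[0.974, -0.227, 0.003], [-0.227, -0.974, 0.002], [0.002, -0.002, -1.0]]
wrist_force: [0.7, 0.2, 1.2]
gripper_width: 0.999
gripper_force: 0.0
```

>>> apply_moves --moves '[[[0, 0, 0], 0], [[0, 0, 0], 0], [[0, 0, 0], 0], [[0, 0, 0], 0], [[0, 0, 0], 0]]' --hand 0.0

```text
time_s: 22.72
tcp_pos: [0.5788, 0.3707, 0.008]
ee_rot: [[0.974, -0.227, 0.0], [-0.227, -0.974, 0.0], [0.0, -0.0, -1.0]]
wrist_force: [-0.1, 0.5, -0.2]
gripper_width: 0.704
gripper_force: 0.0
```

>>> apply_moves --moves '[[[0, 0, 0], 0], [[0, 0, 0], 0]]'

```text
time_s: 22.88
tcp_pos: [0.5787, 0.3706, 0.0078]
ee_rot: [[0.974, -0.227, 0.0], [-0.227, -0.974, -0.0], [0.0, 0.0, -1.0]]
wrist_force: [-0.8, -0.6, 2.1]
gripper_width: 0.663
gripper_force: 30.0
```

```bash
python3 plan.py .461 .2405 .11 102.1
```

```text
t 22.88 at [0.5787 0.3706 0.0078] ang 76.88 tilt [ 0.0001 -0.0001] F [-0.8 -0.6  2.1] grip 57.7
turn -25.22 shift mm [-142.4  102.5 -102.2]
```

>>> apply_moves --moves '[[[0, 0, -0.01], 0], [[0, 0, -0.02], 0], [[0, 0, -0.03], 0], [[0, 0, -0.03], 0], [[0, 0, -0.012], -6.3]]'

```text
time_s: 23.3
tcp_pos: [0.5805, 0.3719, 0.1148]
ee_rot: [[0.993, -0.116, 0.006], [-0.116, -0.993, 0.004], [0.005, -0.005, -1.0]]
wrist_force: [0.9, -0.0, -0.1]
gripper_width: 0.669
gripper_force: 29.9
```

>>> apply_moves --moves '[[[0, 0, 0], -6.3], [[0, 0, 0], -6.3], [[0, 0, 0], -6.3], [[-0.0283, 0.0205, 0], 0], [[-0.0283, 0.0205, 0], 0]]'

```text
time_s: 23.72
tcp_pos: [0.5315, 0.3187, 0.1087]
ee_rot: [[0.978, 0.21, -0.001], [0.21, -0.978, -0.0], [-0.001, 0.0, -1.0]]
wrist_force: [0.2, -0.1, -1.2]
gripper_width: 0.667
gripper_force: 29.9
```

>>> apply_moves --moves '[[[-0.0283, 0.0205, 0], 0], [[-0.0283, 0.0205, 0], 0], [[-0.0283, 0.0205, 0], 0], [[0, 0, 0], 0], [[0, 0, 0], 0]]'

```text
time_s: 24.13
tcp_pos: [0.4605, 0.2393, 0.1103]
ee_rot: [[0.978, 0.209, -0.0], [0.209, -0.978, -0.0], [-0.0, -0.0, -1.0]]
wrist_force: [0.5, 0.5, -1.9]
gripper_width: 0.668
gripper_force: 29.9
```

```bash
python3 plan.py .462 .2408 .0405 102.1
```

```text
t 24.13 at [0.4605 0.2393 0.1103] ang 102.05 tilt [-0.0002 -0.    ] F [ 0.5  0.5 -1.9] grip 58.1
turn -0.05 shift mm [ 1.8 -1.2 69.8]
```

>>> apply_moves --moves '[[[0.0018, -0.0012, 0.025], 0], [[0, 0, 0.025], 0], [[0, 0, 0.012], 0], [[0, 0, 0.004], 0], [[0, 0, 0], 0]]'

```text
time_s: 24.55
tcp_pos: [0.4636, 0.2427, 0.0427]
ee_rot: [[0.978, 0.21, -0.001], [0.21, -0.978, -0.001], [-0.001, 0.001, -1.0]]
wrist_force: [0.1, -0.3, -0.6]
gripper_width: 0.667
gripper_force: 29.9
```

>>> apply_moves --moves '[[[0, 0, 0], 0], [[0, 0, 0], 0]]'

```text
time_s: 24.72
tcp_pos: [0.4643, 0.2433, 0.0446]
ee_rot: [[0.978, 0.21, 0.002], [0.21, -0.978, 0.002], [0.002, -0.001, -1.0]]
wrist_force: [0.1, -0.1, -1.6]
gripper_width: 0.665
gripper_force: 29.9
```

```bash
python3 plan.py .462 .2408 .0400 102.1
```

```text
t 24.72 at [0.4643 0.2433 0.0446] ang 102.1 tilt [0.0021 0.0017] F [ 0.1 -0.1 -1.6] grip 57.9
turn -0.0 shift mm [-2.8  1.9  4.6]
```

>>> apply_moves --moves '[[[-0.001, 0.001, 0.002], 0], [[0, 0, 0], 0], [[0, 0, 0], 0], [[0, 0, 0], 0], [[0, 0, 0], 0]]'

```text
time_s: 25.13
tcp_pos: [0.4626, 0.2412, 0.0418]
ee_rot: [[0.978, 0.209, 0.0], [0.209, -0.978, 0.0], [0.0, -0.0, -1.0]]
wrist_force: [-0.1, 0.0, -2.2]
gripper_width: 0.666
gripper_force: 29.9
```

```bash
python3 plan.py .462 .2408 .0400 102.1
```

```text
t 25.13 at [0.4626 0.2412 0.0418] ang 102.08 tilt [0.0004 0.0004] F [-0.1  0.  -2.2] grip 57.9
turn -0.02 shift mm [-0.7  0.2  1.8]
```

>>> apply_moves --moves '[[[-0.0007, 0, 0.0015], 0], [[0, 0, 0.0005], 0], [[0, 0, 0], 0], [[0, 0, 0], 0]]'

```text
time_s: 25.47
tcp_pos: [0.4618, 0.2409, 0.0395]
ee_rot: [[0.978, 0.209, -0.0], [0.209, -0.978, -0.0], [-0.0, 0.0, -1.0]]
wrist_force: [-0.2, -0.6, -0.4]
gripper_width: 0.659
gripper_force: 29.9
```

>>> apply_moves --moves '[[[0, 0, 0], 0], [[0, 0, 0], 0], [[0, 0, 0], 0], [[0, 0, 0], 0], [[0, 0, 0], 0]]' --hand 0.087

```text
time_s: 25.88
tcp_pos: [0.4619, 0.2411, 0.0397]
ee_rot: [[0.978, 0.209, 0.0], [0.209, -0.978, 0.0], [0.0, -0.0, -1.0]]
wrist_force: [-0.8, -0.3, 0.4]
gripper_width: 0.947
gripper_force: 0.0
```

>>> apply_moves --moves '[[[0, 0, -0.015], 0], [[0, 0, -0.035], 0], [[0, 0, -0.035], 0], [[0, 0, -0.035], 0], [[0, 0, -0.03], 0]]'

```text
time_s: 26.3
tcp_pos: [0.4621, 0.2411, 0.1922]
ee_rot: [[0.978, 0.209, 0.002], [0.209, -0.978, 0.001], [0.002, -0.001, -1.0]]
wrist_force: [0.8, 0.1, -0.2]
gripper_width: 1.0
gripper_force: 0.0
```

>>> apply_moves --moves '[[[-0.018, 0.037, 0], 0], [[-0.018, 0.037, 0], 0], [[-0.018, 0.037, 0], 0], [[-0.018, 0.037, 0], 0], [[-0.018, 0.037, 0], 0]]'

```text
time_s: 26.72
tcp_pos: [0.4115, 0.0397, 0.1898]
ee_rot: [[0.978, 0.21, 0.001], [0.21, -0.978, 0.0], [0.001, -0.0, -1.0]]
wrist_force: [1.2, -0.2, -0.1]
gripper_width: 1.004
gripper_force: 0.0
```

>>> apply_moves --moves '[[[-0.018, 0.037, 0], 0], [[0, 0, 0], 0]]'

```text
time_s: 26.88
tcp_pos: [0.3994, -0.0034, 0.1894]
ee_rot: [[0.979, 0.203, -0.002], [0.203, -0.979, -0.0], [-0.002, 0.0, -1.0]]
wrist_force: [0.1, 0.3, -0.7]
gripper_width: 1.0
gripper_force: 0.0
```

```bash
python3 plan.py .429 .380 .1 95.3; python3 -c "
from pl import *
ps=stack([('purple_h',.461,.24,102),('red',.429,.380,95),('yp',.5238,.490,65)])
save(ps,'top','pics/g7.png',(160,150,320,270),4);save(ps,'scene','pics/g7s.png',(200,160,340,265),4)
cv2.imwrite('pics/g7b.png',np.hstack([cv2.imread('pics/g7.png')[:420,170:],cv2.imread('pics/g7s.png')[:,:320]]))"
```

```text
t 26.88 at [ 0.3994 -0.0034  0.1894] ang 101.71 tilt [-0.0022 -0.0005] F [ 0.1  0.3 -0.7] grip 87.0
turn 6.41 shift mm [  64.9 -379.1   89.4]
purple_h top [0.4652 0.2406] 100.8 0.134
purple_h scene [0.4624 0.2344] 102.6 0.175
red top [0.4279 0.3795] 96.7 0.142
red scene [0.4245 0.3722] 114.7 0.095
yp top [0.5244 0.4895] 64.7 0.093
yp scene [0.5217 0.4852] 57.0 0.152
```

View pics/g7b.png

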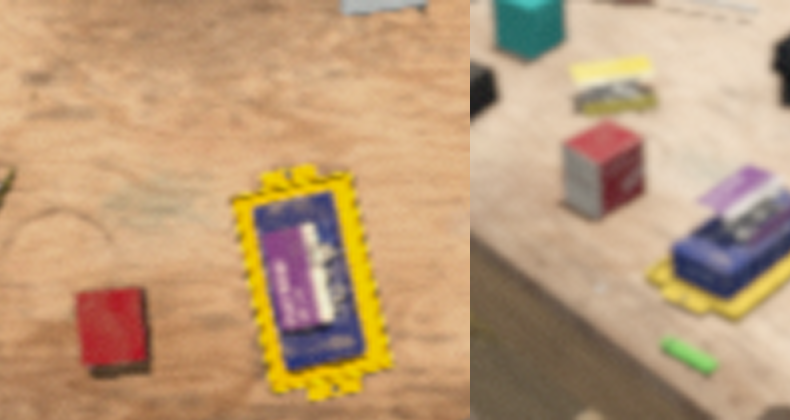

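The purple pack sits on the hook carton at top (281,219), and the yellow pack hasn't moved (fit unchanged). The red carton's fit is worse (IoU loss 0.14), so I'll check which side is 46 mm and which is 53 mm using the red hue only.

```bash
python3 - <<'E'
from h import *
ps=shots(); p=ps["top"]; q=ps["scene"]
def rm(p,seed,smin):
    f=cv2.resize(p["frame"],None,fx=S,fy=S,interpolation=cv2.INTER_CUBIC); h=cv2.cvtColor(f,cv2.COLOR_BGR2HSV)
    m=((((h[...,0]>168)|(h[...,0]<5))&(h[...,1]>smin))*255).astype(np.uint8)
    w=np.zeros_like(m);cv2.circle(w,(seed[0]*S,seed[1]*S),18*S,255,-1); m&=w
    n,l,st,_=cv2.connectedComponentsWithStats(m); return (l==1+np.argmax(st[1:,4])).astype(np.uint8)*255
for smin in(120,150):
    m=rm(p,(231,232),smin); c,_=cv2.findContours(m,0,1); b=cv2.minAreaRect(max(c,key=cv2.contourArea))
    print(smin,np.count_nonzero(m)/16,np.array(b[0])/S,np.array(b[1])/S,b[2])
    for nm,d in(("46x53",(.046,.053)),("53x46",(.053,.046))):
        for t in("box","top"):
            v,f=fit(ps,[(*d,0 if t=="box" else .0555,.056)],{"top":m},(.428,.379,np.radians(95)));print(nm,t,v[:2].round(4),np.degrees(v[2]).round(1),round(f,3))
g=gc(q,RED,(.4245,.374,np.radians(100)))
for d in((.046,.053),(.053,.046)):
    for a in(80,90,100,110):
        v,f=fit(ps,[(*d,0,.056)],{"scene":g},(.425,.374,np.radians(a)));print("scene",d,a,v[:2].round(4),np.degrees(v[2]).round(1),round(f,4))
E
```

```text
120 295.25 [230.59571838 231.79304504] [18.66278648 16.61925507] 84.95755004882812
46x53 box [0.4288 0.3784] 89.8 0.173
46x53 top [0.4289 0.3777] 95.2 0.096
53x46 box [0.4293 0.3768] 101.5 0.255
53x46 top [0.4285 0.3778] 90.0 0.2
150 292.75 [230.59249878 231.75656128] [18.58954239 16.61925507] 84.95755004882812
46x53 box [0.4288 0.379 ] 89.7 0.177
46x53 top [0.4289 0.3781] 97.4 0.104
53x46 box [0.4292 0.3761] 96.9 0.257
53x46 top [0.4285 0.3797] 90.0 0.198
scene (0.046, 0.053) 80 [0.4233 0.3713] 116.6 0.0933
scene (0.046, 0.053) 90 [0.4232 0.3712] 117.0 0.0934
scene (0.046, 0.053) 100 [0.4241 0.3715] 118.1 0.0921
scene (0.046, 0.053) 110 [0.4241 0.3715] 118.3 0.0922
scene (0.053, 0.046) 80 [0.4232 0.3701] 127.4 0.1142
scene (0.053, 0.046) 90 [0.4236 0.3707] 127.2 0.1137
scene (0.053, 0.046) 100 [0.4237 0.371 ] 127.8 0.1131
scene (0.053, 0.046) 110 [0.4237 0.3708] 127.6 0.1134
```

>>> apply_moves --moves '[[[0, 0, 0], 6.4], [[0.0065, -0.038, 0], 0], [[0.0065, -0.038, 0], 0], [[0.0065, -0.038, 0], 0], [[0.0065, -0.038, 0], 0]]'

```text
time_s: 27.5
tcp_pos: [0.4134, 0.1583, 0.1897]
ee_rot: [[0.995, 0.101, 0.001], [0.101, -0.995, 0.0], [0.001, -0.0, -1.0]]
wrist_force: [1.4, -0.0, -0.2]
gripper_width: 0.998
gripper_force: 0.0
```

>>> apply_moves --moves '[[[0.0065, -0.038, 0], 0], [[0.0065, -0.038, 0], 0], [[0.0065, -0.038, 0], 0], [[0.0065, -0.038, 0], 0], [[0.0065, -0.038, 0], 0]]'

```text
time_s: 27.92
tcp_pos: [0.426, 0.3513, 0.1892]
ee_rot: [[0.995, 0.102, -0.0], [0.102, -0.995, -0.0], [-0.0, 0.0, -1.0]]
wrist_force: [1.1, 0.2, -0.1]
gripper_width: 0.999
gripper_force: 0.0
```

>>> apply_moves --moves '[[[0.0065, -0.038, 0], 0], [[0, 0, 0.03], 0], [[0, 0, 0.03], 0], [[0, 0, 0.02], 0], [[0, 0, 0], 0]]'

```text
time_s: 28.33
tcp_pos: [0.4266, 0.3851, 0.104]
ee_rot: [[0.995, 0.101, -0.007], [0.101, -0.995, -0.008], [-0.008, 0.008, -1.0]]
wrist_force: [-1.0, -0.1, 0.7]
gripper_width: 1.002
gripper_force: 0.0
```

>>> apply_moves --moves '[[[0, 0, 0], 0], [[0, 0, 0], 0], [[0, 0, 0], 0]]'

```text
time_s: 28.58
tcp_pos: [0.4304, 0.3874, 0.1115]
ee_rot: [[0.995, 0.1, 0.002], [0.1, -0.995, 0.003], [0.003, -0.003, -1.0]]
wrist_force: [0.1, 0.9, 0.1]
gripper_width: 0.998
gripper_force: 0.0
```

```bash
python3 plan.py .4288 .379 .018 95.2
```

```text
t 28.58 at [0.4304 0.3874 0.1115] ang 95.73 tilt [0.0025 0.003 ] F [0.1 0.9 0.1] grip 86.8
turn 0.53 shift mm [-2.4  8.2 93.5]
```

>>> apply_moves --moves '[[[-0.002, 0.0075, 0.02], 0.5], [[0, 0, 0.025], 0], [[0, 0, 0.025], 0], [[0, 0, 0.015], 0], [[0, 0, 0.008], 0]]'

```text
time_s: 29.0
tcp_pos: [0.4285, 0.378, 0.016]
ee_rot: [[0.996, 0.09, -0.0], [0.09, -0.996, -0.0], [-0.0, 0.0, -1.0]]
wrist_force: [-0.3, 0.1, 0.3]
gripper_width: 1.003
gripper_force: 0.0
```

>>> apply_moves --moves '[[[0, 0, 0], 0], [[0, 0, 0], 0], [[0, 0, 0], 0]]'

```text
time_s: 29.25
tcp_pos: [0.4294, 0.3794, 0.0183]
ee_rot: [[0.996, 0.091, 0.002], [0.091, -0.996, 0.003], [0.002, -0.003, -1.0]]
wrist_force: [0.8, 0.5, 0.2]
gripper_width: 1.002
gripper_force: 0.0
```

>>> apply_moves --moves '[[[0, 0, 0], 0], [[0, 0, 0], 0], [[0, 0, 0], 0], [[0, 0, 0], 0], [[0, 0, 0], 0]]' --hand 0.0

```text
time_s: 29.67
tcp_pos: [0.4286, 0.3783, 0.0168]
ee_rot: [[0.996, 0.09, 0.0], [0.09, -0.996, 0.0], [0.0, -0.0, -1.0]]
wrist_force: [1.1, -0.4, -0.3]
gripper_width: 0.707
gripper_force: 0.0
```

>>> apply_moves --moves '[[[0, 0, 0], 0], [[0, 0, 0], 0], [[0, 0, 0], 0], [[0, 0, 0], 0], [[0, 0, 0], 0]]'

```text
time_s: 30.08
tcp_pos: [0.4284, 0.3781, 0.0165]
ee_rot: [[0.996, 0.09, -0.0], [0.09, -0.996, -0.0], [-0.0, 0.0, -1.0]]
wrist_force: [-0.3, -0.6, 0.4]
gripper_width: 0.527
gripper_force: 30.0
```

```bash
python3 plan.py .4632 .2405 .15 102
```

```text
t 30.08 at [0.4284 0.3781 0.0165] ang 95.17 tilt [-0.0001 -0.0002] F [-0.3 -0.6  0.4] grip 45.8
turn -6.83 shift mm [   5.4  141.8 -133.5]
```

>>> apply_moves --moves '[[[0, 0, -0.01], 0], [[0, 0, -0.025], 0], [[0, 0, -0.035], 0], [[0, 0, -0.035], 0], [[0, 0, -0.028], -6.8]]'

```text
time_s: 30.5
tcp_pos: [0.4289, 0.3785, 0.1528]
ee_rot: [[0.978, 0.21, 0.002], [0.21, -0.978, 0.002], [0.002, -0.001, -1.0]]
wrist_force: [-0.2, 1.1, -1.4]
gripper_width: 0.526
gripper_force: 30.0
```

>>> apply_moves --moves '[[[0.0013, 0.0284, 0], 0], [[0.0013, 0.0284, 0], 0], [[0.0013, 0.0284, 0], 0], [[0.0013, 0.0284, 0], 0], [[0, 0.0284, 0], 0]]'

```text
time_s: 30.92
tcp_pos: [0.4631, 0.2392, 0.1503]
ee_rot: [[0.978, 0.208, 0.001], [0.208, -0.978, 0.001], [0.001, -0.0, -1.0]]
wrist_force: [-0.4, -0.9, -0.8]
gripper_width: 0.527
gripper_force: 30.0
```

>>> apply_moves --moves '[[[0, 0, 0.02], 0], [[0, 0, 0.02], 0], [[0, 0, 0.018], 0], [[0, 0, 0], 0], [[0, 0, 0], 0]]'

```text
time_s: 31.33
tcp_pos: [0.4628, 0.24, 0.0916]
ee_rot: [[0.978, 0.208, -0.001], [0.208, -0.978, -0.001], [-0.001, 0.001, -1.0]]
wrist_force: [0.0, 0.4, -0.4]
gripper_width: 0.527
gripper_force: 30.0
```

>>> apply_moves --moves '[[[0, 0, 0], 0], [[0, 0, 0], 0], [[0, 0, 0], 0], [[0, 0, 0], 0], [[0, 0, 0], 0]]'

```text
time_s: 31.75
tcp_pos: [0.4632, 0.2406, 0.0921]
ee_rot: [[0.978, 0.208, 0.001], [0.208, -0.978, 0.001], [0.001, -0.001, -1.0]]
wrist_force: [-0.2, 0.0, -0.4]
gripper_width: 0.526
gripper_force: 30.0
```

```bash
python3 plan.py .4632 .2405 .0750 102
```

```text
t 31.75 at [0.4632 0.2406 0.0921] ang 101.99 tilt [0.0008 0.0007] F [-0.2  0.  -0.4] grip 45.8
turn -0.01 shift mm [-0.1  0.1 17.1]
```

>>> apply_moves --moves '[[[0, 0, 0.009], 0], [[0, 0, 0.006], 0], [[0, 0, 0.0015], 0], [[0, 0, 0], 0], [[0, 0, 0], 0]]'

```text
time_s: 32.17
tcp_pos: [0.4628, 0.2402, 0.0747]
ee_rot: [[0.978, 0.208, -0.001], [0.208, -0.978, -0.001], [-0.001, 0.0, -1.0]]
wrist_force: [-0.9, -0.2, 2.2]
gripper_width: 0.525
gripper_force: 30.0
```

>>> apply_moves --moves '[[[0, 0, 0.0007], 0], [[0, 0, 0], 0], [[0, 0, 0], 0]]'

```text
time_s: 32.42
tcp_pos: [0.4628, 0.2402, 0.0746]
ee_rot: [[0.978, 0.208, -0.0], [0.208, -0.978, -0.001], [-0.001, 0.0, -1.0]]
wrist_force: [-3.2, 0.1, 4.9]
gripper_width: 0.529
gripper_force: 30.0
```

```bash
python3 plan.py .4632 .2405 .0745 102
```

```text
t 32.42 at [0.4628 0.2402 0.0746] ang 101.98 tilt [-0.0005 -0.0005] F [-3.2  0.1  4.9] grip 46.0
turn -0.02 shift mm [ 0.5 -0.2  0.1]
```

Contact, with 4.9 N upward. I ease off slightly, release, rise and retreat.

>>> apply_moves --moves '[[[0, 0, -0.0005], 0], [[0, 0, 0], 0]]'

```text
time_s: 32.58
tcp_pos: [0.463, 0.2403, 0.0746]
ee_rot: [[0.978, 0.207, -0.0], [0.207, -0.978, -0.0], [-0.0, 0.0, -1.0]]
wrist_force: [-1.7, -0.0, 0.8]
gripper_width: 0.528
gripper_force: 30.0
```

>>> apply_moves --moves '[[[0, 0, 0], 0], [[0, 0, 0], 0], [[0, 0, 0], 0], [[0, 0, 0], 0], [[0, 0, 0], 0]]' --hand 0.087

```text
time_s: 33.0
tcp_pos: [0.4631, 0.2404, 0.0748]
ee_rot: [[0.978, 0.207, -0.0], [0.207, -0.978, -0.0], [-0.0, 0.0, -1.0]]
wrist_force: [-0.8, 0.0, -0.2]
gripper_width: 0.819
gripper_force: 0.0
```

>>> apply_moves --moves '[[[0, 0, 0], 0], [[0, 0, -0.015], 0], [[0, 0, -0.03], 0], [[0, 0, -0.035], 0], [[0, 0, -0.035], 0]]'

```text
time_s: 33.42
tcp_pos: [0.4626, 0.2399, 0.1908]
ee_rot: [[0.978, 0.208, -0.001], [0.208, -0.978, -0.001], [-0.001, 0.001, -1.0]]
wrist_force: [-0.2, 0.9, 0.2]
gripper_width: 0.996
gripper_force: 0.0
```

>>> apply_moves --moves '[[[-0.018, 0.034, -0.01], 0], [[-0.018, 0.034, 0], 0], [[-0.018, 0.034, 0], 0], [[-0.018, 0.034, 0], 0], [[0, 0.034, 0], 0]]'

```text
time_s: 33.83
tcp_pos: [0.4248, 0.057, 0.2001]
ee_rot: [[0.978, 0.209, -0.001], [0.209, -0.978, 0.001], [-0.001, -0.001, -1.0]]
wrist_force: [-0.1, 0.2, -0.7]
gripper_width: 0.998
gripper_force: 0.0
```

>>> apply_moves --moves '[[[0, 0.03, 0], 0], [[0, 0.03, 0], 0], [[0, 0, 0], 0], [[0, 0, 0], 0]]'

```text
time_s: 34.17
tcp_pos: [0.4403, -0.0008, 0.1998]
ee_rot: [[0.979, 0.204, -0.0], [0.204, -0.979, 0.0], [0.0, -0.0, -1.0]]
wrist_force: [-0.5, 0.8, 0.8]
gripper_width: 0.996
gripper_force: 0.0
```

```bash
python3 -c "
from pl import *
ps=stack([('red_p',.463,.2405,102),('yp',.5238,.490,65),('hook_t',.461,.24,102)])
save(ps,'top','pics/g8.png',(160,150,320,270),4);save(ps,'scene','pics/g8s.png',(200,160,330,265),4)
cv2.imwrite('pics/g8b.png',np.hstack([cv2.imread('pics/g8.png')[:420,300:],cv2.imread('pics/g8s.png')[:,100:]]))"
```

```text
red_p top [0.466 0.245] 100.1 0.186
red_p scene [0.4606 0.2368] 110.0 0.085
yp top [0.5239 0.4893] 64.4 0.105
yp scene [0.5242 0.4865] 62.9 0.153
hook_t top [0.4603 0.2413] 101.6 0.037
hook_t scene [0.4591 0.2403] 103.8 0.145
```

View pics/g8b.png

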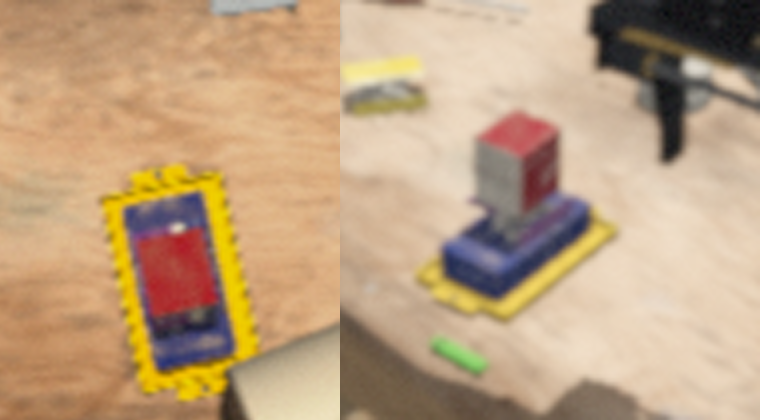

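The red carton stands upright and centred on the purple pack at top (279,218), the tray and hook carton are unchanged, and the yellow pack has not moved. I'm handing it in.

```bash
python3 -c "
from station import r
print(r.finish_job())"
```

```text
the job is handed in; nothing more can be done
None
```

I handed the job in after about 34 s of robot time: both kits are stacked as asked, with each carton and pack within about 4 mm of centre by the camera fits, and the yellow-carded pack was not moved; the judge's verdict was not shown.

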